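Pack the gasket kit case, shut it and clamp it

TASK

Pack the grey steel case for the next job: slide the scraper from its bench stand fully home, blade first, into the sloping wooden slot in the case, and put the bolt that has a nut on it into the open compartment next to it. Once both are in, shut the lid, and then swing the clamp on the side of the case over until its pad is down on the lid. Leave the plain bolt, the tape roll and the tin where they are.

Things in the scene. Friction and masses are not known exactly. Their poses are not given: they have to be found in the camera images.
- case: Grey sheet-steel case fixed to the bench: tray 170 (own x) x 250 (y) x 65 mm high, walls and floor 4 mm. Origin at the centre of its underside, z up, front faces -x (the robot). A 34 mm high partition at own y +15 mm parts the half with the wooden slot block (-y) from the open compartment (+y). Lid hinged on the rear (+x) rim, clamp on the -y side wall.
- slot_mouth (a point): Centre of the slot's mouth in the wooden block (70 x 32 x 47 mm) in the case, at case x -15, y -55, z 50 mm. z points out of the slot, 30 deg from vertical, leaning to the case's +y (over the partition); x is the case's x and the slot's long side, y its narrow side. Slot 46 mm (x) by 7 mm (y), 47 mm deep along -z, mouth chamfered 2 mm.
- scraper_handle (a point): Grip point in the middle of the loose scraper's handle (0.12 kg). z runs along the tool away from the blade (up at the start), y across the blade's width, x its thickness. Wooden handle 20 (x) x 30 mm (y), from 18 mm below to 24 mm above this point; below it a 22 x 32 mm collar, 6 mm high, its underside being the shoulder; then a steel blade 4 x 40 mm, 42 mm long. It fits either way round.
- scraper_shoulder (a point): Centre of the shoulder where the blade leaves the handle's collar, 24 mm below the grip point along the tool. It rests on the block's face at the slot mouth when the scraper is fully home.
- stand: Dark wooden block fixed on the bench, 75 mm (own x) x 90 mm (own y) x 45 mm high, origin at the centre of its underside; the scraper starts upright in the slot in its top (8 x 46 mm, long side along y), shoulder on the block's top. Lift it at least 45 mm to clear.
- nut_bolt_centre (a point): Half-way up (30 mm above the underside of) the loose bolt that has a nut on it, 60 mm long, 0.06 kg, standing on its head; z along the bolt to its tip. Head 8 mm high and nut (15 to 25 mm up) at most 25 mm across, bare 12 mm shank above the nut: grasp it about 15 mm above this point.
- plain_bolt_centre (a point): Half-way up the shorter bolt without a nut, 46 mm long, shank 12 mm, standing on its head; not wanted, leave it. It and the bolt with the nut may stand in either place.
- pocket (a point): Centre of the inner floor of the open compartment of the case, 4 mm above the bench; axes as the case. The compartment is 162 mm (x) x 104 mm (y); outer walls stand 61 mm above its floor, the partition 30 mm.
- lid (a joint): Lid angle (rad): 0 shut, grows as it opens, starts about 1.35 to 1.55. The lid is 45 mm deep, 170 mm front to back, and covers the case; hinge axis along the case's y. Stiff hinge: stays where it is left, needs about 2 N at the knob.
- lid_hinge (a point): Point on the lid's hinge line, middle of the case's rear rim (case x +85, y 0, z 65 mm).
- lid_knob (a point): Centre of the black 24 mm ball knob on a stem at the lid's front, 202 mm from the hinge line towards the front and 20 mm above it when shut; the ball stands 32 mm off the lid's front face and is at the top of the lid when it is open. Pinched along the case's y it turns in the grip while it is led round the hinge.
- clamp (a joint): Clamp angle (rad): 0 clamped, rubber pad on the lid's top; grows as it swings outward off the lid, starts about 1.2 to 1.6. Pivot axis along the case's x. Stays where it is left, needs about 2 N at the knob.
- clamp_pivot (a point): Centre of the clamp's pivot, on the -y side of the case (case x +15, y -140, z 85 mm).
- clamp_knob (a point): Centre of the black 24 mm ball knob at the end of the bent steel clamp arm; when clamped it lies 85 mm inward (case +y) of the pivot and 62 mm above it, 37 mm above the lid's top. Pinched along the case's x it turns in the grip while it is led round the pivot.
- tape_roll: Black tape roll lying flat, 113 mm across, 48 mm high, loose; origin under its centre; leave it.
- tin: Small round tin, 68 mm across, 42 mm high, loose; origin under its centre; leave it.
Things that resemble listed ones, but are neither listed nor needed, are in the scene too. There is more than one size of the part that bears nut_bolt_centre; the job needs the smaller.

How it is judged (in metres and radians):
On the way, in this order (a step that is already met when the one before it is completed fails the run):
1. the scraper is home in the sloping slot and the bolt with the nut is in the open compartment, with the lid still open (distance between scraper_shoulder and slot_mouth below 0.007 m and angle between the z axis of scraper_handle and the z axis of slot_mouth, either way round below 0.15 rad and x of nut_bolt_centre in the frame of pocket between -0.082 and 0.082 m and y of nut_bolt_centre in the frame of pocket between -0.051 and 0.053 m and z of nut_bolt_centre in the frame of pocket below 0.042 m and value of joint lid above 0.3 rad), for 0.2 s.
2. the lid is shut, the clamp still being swung out (value of joint lid below 0.03 rad and value of joint clamp above 0.5 rad), for 0.2 s.
3. the clamp is down on the shut lid (value of joint lid below 0.03 rad and value of joint clamp below 0.06 rad), for 0.2 s.
At the end, for the whole second after the job is handed in: The scraper is home in the sloping slot (shoulder within 7 mm of the slot mouth, in line within 0.15 rad), the bolt with the nut lies or stands in the open compartment, both at rest; the lid is shut (under 0.03 rad) and the clamp is down on it (under 0.06 rad) (all of step 3 and distance between scraper_shoulder and slot_mouth below 0.007 m and angle between the z axis of scraper_handle and the z axis of slot_mouth, either way round below 0.15 rad and x of nut_bolt_centre in the frame of pocket between -0.082 and 0.082 m and y of nut_bolt_centre in the frame of pocket between -0.051 and 0.053 m and z of nut_bolt_centre in the frame of pocket below 0.042 m and linear speed of each of scraper, nut_bolt below 0.02 m/s); the robot touches nothing.
It fails at once if the plain bolt, the tape roll or the tin is moved by more than 30 mm (distance of any of plain_bolt_centre, tape_roll, tin from where it was at the start of the episode above 0.03 m).
It also fails if it takes over 72 s, if anything falls off the work surface, if the arm or the gripper's body presses on something with over 40 N, if the wrist force passes 120 N, or if a joint passes its speed limit or range.

ROBOT

A 6-joint arm with a two-finger parallel gripper is mounted at the origin on a cart in front of the work surface, level with it; the furniture and walls round the work are solid. World frame = base frame: x ahead of the robot, y to its left, z up, the work surface at z = 0. Lengths are in m, angles in degrees, forces in N, time in s.
With the tool pointing down it reaches from about 0.3 to 0.75 m from the base axis. Payload 8.5 kg.
Tool frame: the origin (TCP) lies midway between the tips of the shut fingers; the grasp point (between the pads) lies 19 mm behind it; y points along the fingers, x is the direction in which the jaws open and shut, and the axes are right-handed (so a half turn about y gives the same grasp; the last joint's range is limited). The gripper opens to 85 mm and grips with 20 to 120 N. Pads are 22 mm wide; open, the fingers measure 114 mm over their backs; the gripper's body (76 mm by 85 mm) begins 54 mm behind the grasp point. The pads swing forward as they close: fully open they stand 13 mm farther back than shut.
Start: joints at [52.638, 21.807, 74.336, -0, 83.858, -12.336], TCP at [0.233, 0.498, 0.231] pointing down, gripper open.
Joint ranges: [-178.18, 178.18], [-50.72, 133.34], [12.68, 142.11], [-81.47, 261.47], [9.98, 163.14], [-165.26, 165.26]. Speed limits (degrees/s): [136.94, 136.94, 180, 180, 180, 180].

INTERFACE

Orientations are given as a 3x3 rotation matrix whose columns are the frame's x, y, z axes.
In Python, from rig import env gives the robot as it stands.
- The arm moves only by the tool carry_out, never from a script. Its argument "plan" is a list of rows, each a list of 3 entries, a list of its own where there are three numbers: the shift along the tool's x, y, z in m, then the turn, a rotation vector about the tool's x, y, z in degrees, then the finger opening in m, from 0 to 0.0854. In form: [[[dx, dy, dz], [ax, ay, az], jaw], ...]. A call has 1 to 8 rows; each row shifts and turns the commanded pose from where the row before left it, along the tool's axes as they then stand; what a row does not reach is not made up. A row lasts 1/8 s, in which the tool goes at most 62.5 mm and 10.7 degrees, less where a joint would pass 70% of its speed; a pose out of reach is approached as far as the arm can. A call is refused whole if a number of a shift passes 0.0625 or a number of a turn 10.7, either way. A call with a gripper value outside its range is refused whole. The fingers move at their own pace and stop on an object; "force" is the grip in N (left out, the last holds). Time passes only in rows, so rows that do not move let the fingers close. It gives the time, the measured TCP pose, the force and the opening at its end, in the units of the state.
- env.observe(): the state, without advancing time (a new reading comes with each control period).
- env.get_image(name): name is "side" or "top"; returns a dict with "image" (400x640x3 uint8, red, green, blue), "vfov" (degrees; the focal length in pixels is half the picture's height over the tangent of half this angle, whatever the lens; pixels are square), "cx", "cy" (the principal point, pixels), "rvec" (rotation vector, rad) and "tvec" (3), from world to camera coordinates, as OpenCV has them. Camera axes: x right, y down, z forward; pixel columns grow to the right and rows downward; lengths in m; the calibration is good to about 2 mm. A picture is of the moment at which its call begins. There is no depth.
- env.close_job(): hands the job in, once; it reports no verdict.
Trained networks look in a picture, given as the dict that the camera call returned (one of the last four; its "shot" number tells which), for a name from the list of things; names that differ only in an ending like _2 or _b are one class to them, and where a whole thing is asked for, a point or a joint stands for the part that bears it (a point fixed in the world has none). Each returns a list of dicts, best first, with "conf" (0 to 1); they miss things now and then, are a little off and sometimes report something else, mostly with a low value. They report only what shows in the picture. A call takes as long as a camera call. They do not tell look-alikes from the thing itself.
- env.outline_of(target, picture): "mask" (400x640 bool, what is visible of it) and "pixel" ([row, column] in pixels, amid what is visible of it).
The state is a dict: "time_s": time; "q": joint angles; "qvel": joint speeds; "joint_efforts": joint torques, N m; "position": TCP position; "tool_rot": TCP orientation; "ft_force": force on the tool from outside, world axes, zero at the start; "wrist_torque": the same for the moment, N m; "grip_width": finger opening in m.
Only numpy, scipy, OpenCV 4.12 (cv2) and the standard library are available. Lean on these libraries where they do the work, as an engineer would, in place of code of your own. Each camera call takes 0.05 s, during which the arm holds its last target.

## Working session

There is one attempt and no reset: what is moved stays moved. The work goes in short steps, Python scripts to look and compute and a tool call to move; the robot and the scene stay as the last step left them, time stands still between calls to the robot, and variables do not carry over. Pictures are saved under pics/ and viewed, and the job is handed in when it is done.

Besides the shell and the picture viewer there is one more tool, called as name(argument=value, ...), one argument or row to a line, values as JSON. carry_out: Moves the arm, as the interface text tells. Its arguments: {"type":"object","properties":{"plan":{"type":"array","items":{"type":"array"}},"force":{"type":"number"}},"required":["plan"]}

```bash
ls; mkdir -p pics; cat > h.py <<'E'
import numpy as np, cv2
from rig import env
def K(p):
    f=200/np.tan(np.radians(p["vfov"])/2); return np.array([[f,0,p["cx"]],[0,f,p["cy"]],[0,0,1.]])
def proj(p,X):
    R=cv2.Rodrigues(np.array(p["rvec"],float))[0]
    c=np.atleast_2d(X)@R.T+np.array(p["tvec"],float).ravel(); u=c@K(p).T
    return u[:,:2]/u[:,2:]
def ray(p,rc):
    R=cv2.Rodrigues(np.array(p["rvec"],float))[0]
    d=R.T@np.linalg.inv(K(p))@np.array([rc[1],rc[0],1.]); o=-R.T@np.array(p["tvec"],float).ravel()
    return o,d/np.linalg.norm(d)
def atz(p,rc,z):
    o,d=ray(p,rc); return o+d*(z-o[2])/d[2]
def save(p,n): cv2.imwrite("pics/"+n,p["image"][:,:,::-1])
E
python3 - <<'E'
from h import *
import pickle
s=env.observe()
for k in s: print(k,np.round(s[k],4).tolist())
P={}
for n in("side","top"):
    p=env.get_image(n); save(p,n+"0.png"); P[n]=p
    o,d=ray(p,[200,320]); print(n,p["vfov"],p["cx"],p["cy"],o,d,[k for k in p])
    for t in ["case","scraper_handle","stand","nut_bolt_centre","plain_bolt_centre","lid","lid_knob","clamp","clamp_knob","tape_roll","tin"]:
        try:
            for r in env.outline_of(t,p): print(n,t,round(r["conf"],2),np.round(r["pixel"]),r["mask"].sum())
        except Exception as e: print(t,e)
pickle.dump(P,open("P0.pkl","wb"))
E
```

```text
pics
time_s 0.0
q [52.6364, 21.8406, 74.3859, -0.0013, 83.8583, -12.3368]
qvel [-0.0436, 0.0307, 0.0338, -0.0393, -0.0579, 0.021]
joint_efforts [-0.0009, -44.8435, -23.1287, -0.0002, 0.0045, 0.0]
position [0.2325, 0.4981, 0.2307]
tool_rot [[0.423, -0.0009, -0.9061], [0.9061, -0.0012, 0.423], [-0.0015, -1.0, 0.0003]]
ft_force [0.1569, 0.3716, 0.1573]
wrist_torque [0.0323, 0.0215, 0.0112]
grip_width 0.0853
side 49.334229729687266 319.740860072431 203.69928953985806 [0.48407896 1.04240797 0.77808606] [ 0.0680101  -0.83289698 -0.54923332] ['image', 'vfov', 'cx', 'cy', 'rvec', 'tvec', 'shot']
side case 0.82 [190. 293.] 6685
side scraper_handle 0.88 [293. 327.] 298
side stand 0.65 [310. 326.] 1357
side nut_bolt_centre 0.86 [266. 380.] 314
side nut_bolt_centre 0.42 [263. 355.] 148
side plain_bolt_centre 0.49 [268. 316.] 84
side lid 0.97 [166. 274.] 2458
side lid_knob 0.65 [169. 273.] 2535
side clamp 0.45 [143. 316.] 158
side clamp_knob 0.56 [150. 316.] 101
side tape_roll 0.9 [163. 377.] 756
side tape_roll 0.36 [196. 320.] 334
side tin 0.79 [246. 240.] 570
side tin 0.41 [292. 324.] 320
top 49.6211711851107 317.91213506735437 200.68579271117528 [0.32575244 0.01989613 1.42317183] [ 0.20514205 -0.02098063 -0.97850731] ['image', 'vfov', 'cx', 'cy', 'rvec', 'tvec', 'shot']
top case 0.81 [191. 340.] 6576
top scraper_handle 0.69 [236. 208.] 102
top stand 0.68 [207. 355.] 315
top stand 0.58 [238. 214.] 675
top nut_bolt_centre 0.71 [207. 355.] 336
top nut_bolt_centre 0.61 [271. 257.] 131
top lid 0.7 [163. 344.] 1919
top lid_knob 0.59 [165. 340.] 2013
top clamp 0.61 [194. 396.] 138
top clamp_knob 0.59 [198. 394.] 153
top tape_roll 0.58 [254. 438.] 764
top tin 0.82 [159. 270.] 355
```

```bash
python3 - <<'E'
from h import *
import pickle
P=pickle.load(open("P0.pkl","rb"))
for n,(a,b,c,d) in {"side":(110,350,200,480),"top":(100,310,170,490)}.items():
    im=P[n]["image"][a:b,c:d,::-1]
    s=2.5 if n=="top" else 2.5
    im=cv2.resize(im,None,fx=s,fy=s,interpolation=cv2.INTER_CUBIC)
    for v in range(a,b,20): cv2.putText(im,str(v),(0,int((v-a)*s)+4),0,.35,(0,0,255),1); cv2.line(im,(25,int((v-a)*s)),(32,int((v-a)*s)),(0,0,255),1)
    for v in range(c,d,20): cv2.putText(im,str(v),(int((v-c)*s)-8,10),0,.35,(0,0,255),1)
    cv2.imwrite(f"pics/{n}0c.png",im)
E
```

```text
(no output)
```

View pics/side0.png

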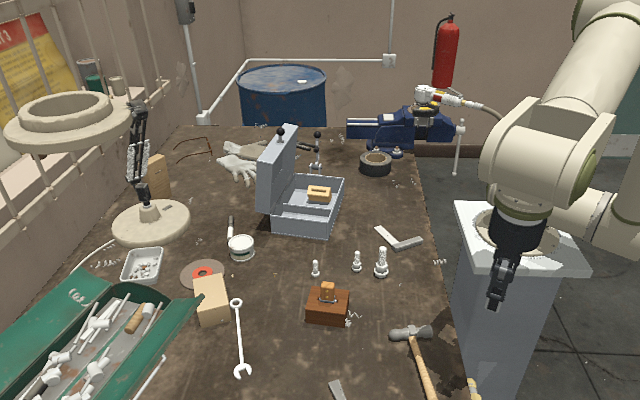

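View pics/side0c.png

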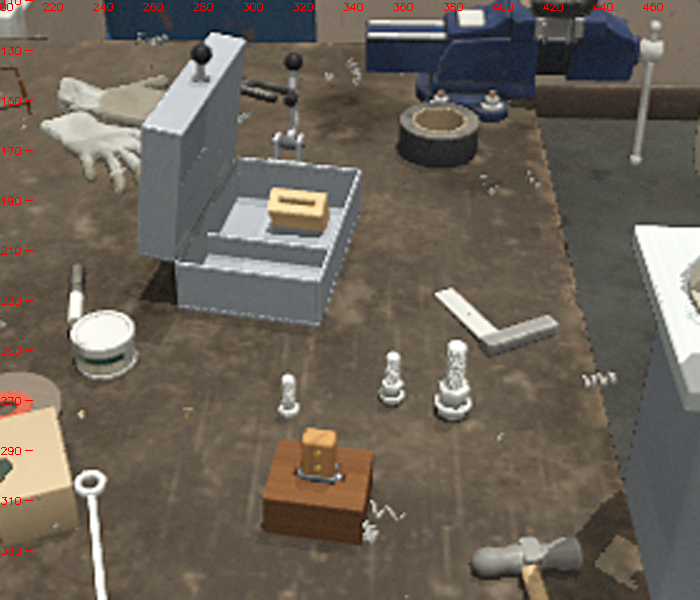

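View pics/top0c.png

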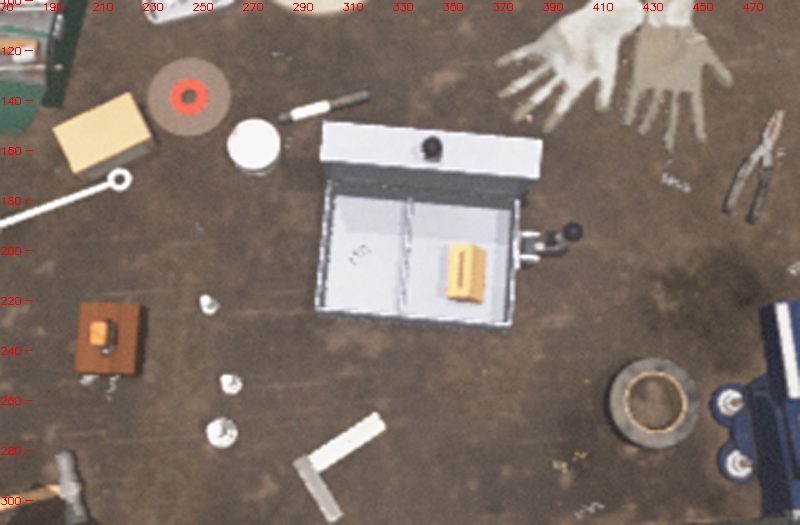

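```bash
cat >> h.py <<'E'
def crop(p,n,a,b,c,d,s,pts=None,lines=None):
    im=cv2.resize(np.ascontiguousarray(p["image"][a:b,c:d,::-1]),None,fx=s,fy=s,interpolation=cv2.INTER_CUBIC)
    T=lambda u:(int(round((u[0]-c+.5)*s-.5)),int(round((u[1]-a+.5)*s-.5)))
    for A,B in (lines if lines is not None else []): cv2.line(im,T(A),T(B),(0,255,0),1)
    for u in (pts if pts is not None else []): cv2.circle(im,T(u),3,(0,0,255),1)
    for v in range(a,b,10): y=T((c,v))[1]; cv2.putText(im,str(v),(0,y+4),0,.35,(0,0,255),1); cv2.line(im,(24,y),(30,y),(0,0,255),1)
    for v in range(c,d,10): x=T((v,a))[0]; cv2.putText(im,str(v),(x-8,10),0,.35,(0,0,255),1); cv2.line(im,(x,12),(x,17),(0,0,255),1)
    cv2.imwrite("pics/"+n,im)
E
python3 - <<'E'
from h import *
import pickle
P=pickle.load(open("P0.pkl","rb"))
crop(P["top"],"t_case.png",145,240,290,405,6.5)
crop(P["side"],"s_case.png",115,245,250,350,4.6*1)
crop(P["side"],"s_near.png",245,335,295,395,6.5)
crop(P["top"],"t_near.png",210,290,190,290,7)
E
```

```text
(no output)
```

View pics/t_case.png

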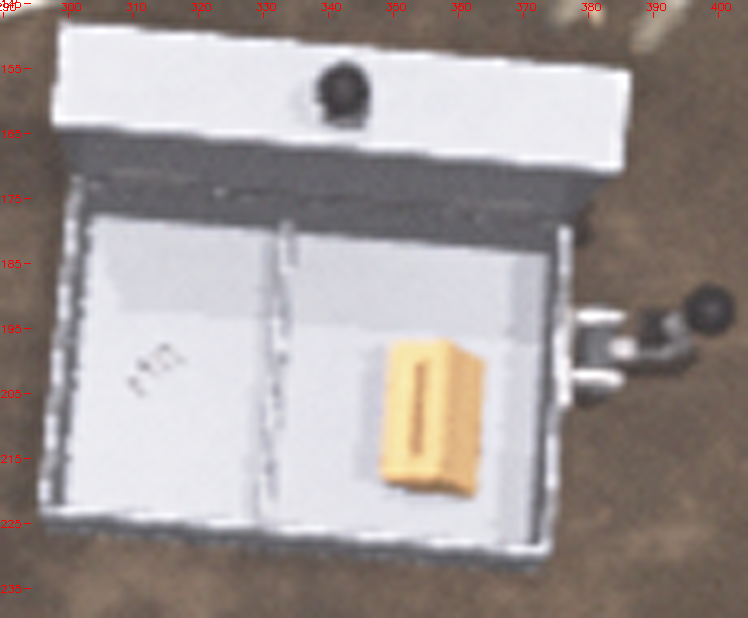

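View pics/s_case.png

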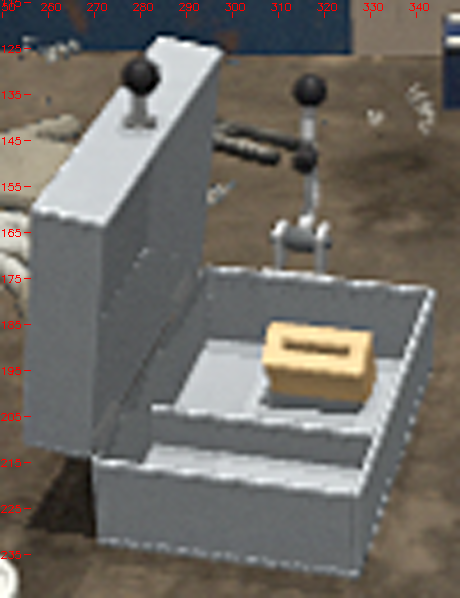

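View pics/s_near.png

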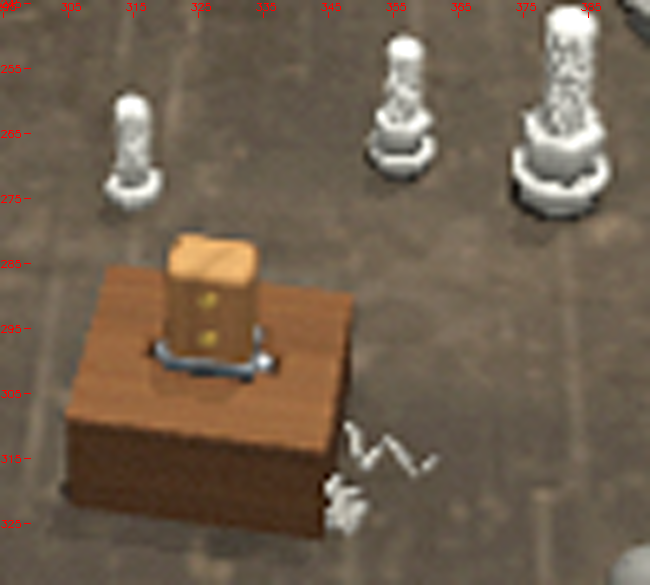

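View pics/t_near.png

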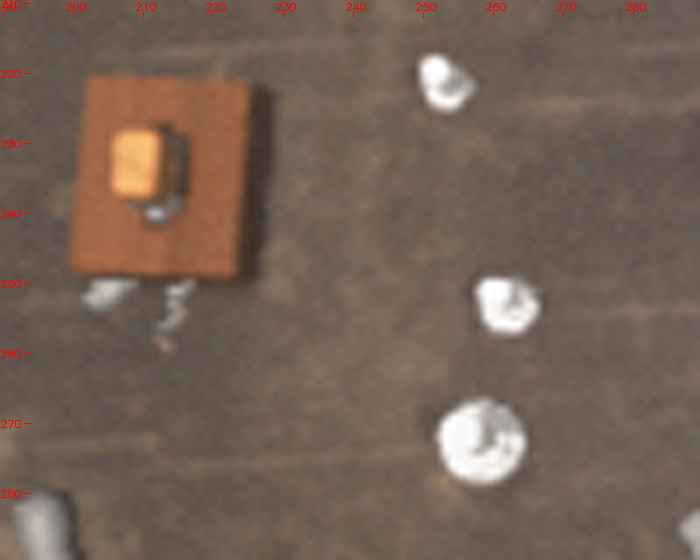

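```bash
cat > fit.py <<'E'
from h import *
import pickle
from scipy.optimize import least_squares
P=pickle.load(open("P0.pkl","rb"))
def T(v,X):
    x,y,a=v; R=np.array([[np.cos(a),-np.sin(a),0],[np.sin(a),np.cos(a),0],[0,0,1]]); return np.atleast_2d(X)@R.T+[x,y,0]
def fit(obs,v0,name):
    for use in (("side","top"),("side",),("top",)):
        o=[q for q in obs if q[0] in use]
        f=lambda v:np.concatenate([proj(P[n],T(v,X))[0]-u for n,X,u in o])
        r=least_squares(f,v0,loss="soft_l1"); v=r.x
        print(name,use,np.round([v[0],v[1],np.degrees(v[2])],4),"res",np.round(f(v).reshape(-1,2),1).tolist())
        if use==("side","top"): out=v
    return out
E
python3 - <<'E'
from fit import *
h,w=.085,.125
case=[("side",[-h,w,.065],(327.6,222)),("side",[h,w,.065],(270.4,214.8)),("side",[-h,-w,.065],(343.9,178.3)),("side",[h,-w,.065],(294.3,173.5)),("side",[-h,w,0],(327.6,239.9)),("side",[h,w,0],(270.9,232.2)),
("top",[-h,w,.065],(296.4,224.3)),("top",[-h,-w,.065],(374.1,229.9)),("top",[h,w,.065],(301.3,172.5)),("top",[h,-w,.065],(377.5,179.9))]
c=fit(case,[.5,0,0],"case")
a,b=.0375,.045
# stand own y along world +-x ; take own x -> world y
st=[("side",[a,-b,.045],(349,290)),("side",[-a,-b,.045],(310.5+0,285.5)),]
# corners by order in world: (rear/front in x, y left/right)
S=lambda sx,sy,z:[sy*a,-sx*b,z]   # yaw +90: own x->world y, own y-> -world x
st=[("side",S(1,-1,.045),(310.5,285.5)),("side",S(-1,-1,.045),(349,290)),("side",S(-1,1,.045),(344.5,313.5)),("side",S(1,1,.045),(304.5,308)),("side",S(1,1,0),(304.5,321.5)),("side",S(-1,1,0),(344,327)),
("top",S(1,1,.045),(201.5,220.2)),("top",S(1,-1,.045),(225.8,221)),("top",S(-1,-1,.045),(223.6,248.8)),("top",S(-1,1,.045),(199.2,248))]
s=fit(st,[.3,.4,1.57],"stand")
np.save("v.npy",[c,s])
for nm,sp,tp,z in [("nut",(356.3,269),(262,253.2),.03),("plain",(315,272),(253,221),.02),("big",(381,273),(258,272.5),.0)]:
    print(nm,"side z0.008",atz(P["side"],sp[::-1],.008),"top",atz(P["top"],tp[::-1],.012))
E
```

```text
case ('side', 'top') [ 0.6053 -0.0647 -9.3393] res [[0.6, 0.4], [-0.6, 0.1], [1.1, -0.7], [0.1, -1.3], [0.7, 0.9], [0.7, 0.8], [-0.5, -1.3], [0.5, 0.2], [-0.1, -1.0], [0.4, -1.7]]
case ('side',) [ 0.6069 -0.066  -9.3097] res [[0.1, 0.1], [-1.0, -0.2], [0.6, -1.0], [-0.3, -1.5], [0.2, 0.6], [0.2, 0.6]]
case ('top',) [ 0.6021 -0.0642 -9.1184] res [[-0.5, -0.2], [0.5, 1.0], [-0.3, 0.1], [0.3, -0.9]]
stand ('side', 'top') [ 0.529   0.3397 83.4863] res [[0.7, -0.4], [-0.0, -0.3], [0.1, 0.5], [-0.0, 0.7], [0.7, 1.0], [0.2, 0.8], [1.3, -0.8], [0.2, -0.6], [0.0, -0.5], [0.9, -0.6]]
stand ('side',) [ 0.5297  0.3385 83.4756] res [[0.5, -0.8], [-0.3, -0.7], [-0.2, 0.1], [-0.3, 0.3], [0.4, 0.5], [-0.0, 0.3]]
stand ('top',) [ 0.5272  0.3417 84.0946] res [[0.5, -0.0], [-0.5, -0.1], [-0.4, 0.0], [0.4, 0.1]]
nut side z0.008 [0.46219724 0.19484259 0.008     ] top [0.45897848 0.19054641 0.012     ]
plain side z0.008 [0.56822908 0.21200543 0.008     ] top [0.56689194 0.21530313 0.012     ]
big side z0.008 [0.39912775 0.2064518  0.008     ] top [0.39803258 0.20623059 0.012     ]
```

```bash
python3 - <<'E'
from fit import *
c,s=np.load("v.npy")
for n in P:
    print(n,"handle top",proj(P[n],T(s,[0,0,.093])),"mid",proj(P[n],T(s,[0,0,.069])))
    print(n,"mouth",proj(P[n],T(c,[-.015,-.055,.05])))
print("handle top meas: side", atz(P["side"],(284.7,327.6),.093)," top",atz(P["top"],(233.1,209.9),.093), "stand",s)
# mouth meas: side crop slot centre (317,346)/4.6 ; top crop (421,408)/6.5
print("mouth pix side",(317-2)/4.6+250,(346)/4.6+115,"top",421/6.5+290,408/6.5+145)
print("mouth model",T(c,[-.015,-.055,.05]))
print(atz(P["side"],(346/4.6+115,315/4.6+250),.05),atz(P["top"],(408/6.5+145,421/6.5+290),.05))
R=.203
# lid knob: side crop ball (139,76); top crop (343,90) ; clamp knob side (310,89) top (709,310)
def tri(us,ut):
    A=[];b=[]
    for p,u in((P["side"],us),(P["top"],ut)):
        o,d=ray(p,u[::-1]); M=np.eye(3)-np.outer(d,d); A.append(M); b.append(M@o)
    X=np.linalg.lstsq(np.vstack(A),np.hstack(b),rcond=None)[0]
    return X
def inv(X):
    a=c[2]; d=X-[c[0],c[1],0]; return np.array([np.cos(a)*d[0]+np.sin(a)*d[1],-np.sin(a)*d[0]+np.cos(a)*d[1],d[2]])
for nm,us,ut in(("lid",(139/4.6+250,76/4.6+115),(343/6.5+290,90/6.5+145)),("clamp",(310/4.6+250,89/4.6+115),(709/6.5+290,310/6.5+145))):
    X=tri(us,ut); print(nm,X,inv(X),us,proj(P["side"],X),ut,proj(P["top"],X))
E
```

```text
side handle top [[327.12067392 283.65923602]] mid [[327.18761785 291.4350032 ]]
side mouth [[318.90555512 190.37832646]]
top handle top [[209.48230646 231.77576697]] mid [[211.34276    232.79916594]]
top mouth [[353.74470307 207.33686574]]
handle top meas: side [0.52778711 0.34292139 0.093     ]  top [0.5248152  0.33853803 0.093     ] stand [0.52903324 0.33973862 1.45711021]
mouth pix side 318.47826086956525 190.2173913043478 top 354.7692307692308 207.76923076923077
mouth model [[ 0.58161391 -0.11657213  0.05      ]]
[ 0.58302974 -0.11746175  0.05      ] [ 0.57995802 -0.11974825  0.05      ]
lid [ 0.6824324  -0.07676545  0.26665264] [0.07802224 0.00063993 0.26665264] (280.2173913043478, 131.52173913043478) [[280.83399253 131.69078288]] (342.7692307692308, 158.84615384615384) [[342.70405379 158.20733322]]
clamp [ 0.5919868  -0.24000131  0.18450734] [ 0.01526559 -0.17510976  0.18450734] (317.3913043478261, 134.34782608695653) [[317.80373098 134.43941029]] (399.0769230769231, 192.69230769230768) [[399.05200194 192.23112535]]
```

```bash
cat > pl.py <<'E'
from h import *
from scipy.spatial.transform import Rotation as Ro, Slerp
v=np.load("v.npy"); C=v[0].copy(); S=v[1].copy()
def Rc():
    a=C[2]; return np.array([[np.cos(a),-np.sin(a),0],[np.sin(a),np.cos(a),0],[0,0,1]])
def down(yawdeg):
    a=np.radians(yawdeg); x=np.array([np.cos(a),np.sin(a),0]); y=np.array([0,0,-1.]); return np.c_[x,y,np.cross(x,y)]
def plan(wps,jaw,vmax=.05,amax=9.,start=None):
    """wps list of (pos,R,[vmax]); prints rows"""
    if start is None:
        s=env.observe(); p=np.array(s["position"]); R=np.array(s["tool_rot"]); print("t",s["time_s"],"grip",round(s["grip_width"],4),"F",np.round(s["ft_force"],1))
    else: p,R=start
    rows=[]
    for w in wps:
        q,R2=np.array(w[0]),w[1]; vm=w[2] if len(w)>2 else vmax
        rv=Ro.from_matrix(R.T@R2).as_rotvec(degrees=True)
        n=max(1,int(np.ceil(np.linalg.norm(q-p)/vm-1e-6)),int(np.ceil(np.linalg.norm(rv)/amax-1e-6)))
        p0,R0=p.copy(),R.copy()
        for i in range(1,n+1):
            g=p0+(q-p0)*i/n; Rg=R0@Ro.from_rotvec(rv*i/n,degrees=True).as_matrix()
            d=np.round(R.T@(g-p),4); a=np.round(Ro.from_matrix(R.T@Rg).as_rotvec(degrees=True),2)
            rows.append([(d+0).tolist(),(a+0).tolist(),jaw])
            p=p+R@d; R=R@Ro.from_rotvec(a,degrees=True).as_matrix()
    for i in range(0,len(rows),8): print(str(rows[i:i+8]).replace(" ",""))
    return p,R
E
python3 - <<'E'
from pl import *
R=down(83.5)
plan([([.527,.340,.16],R),([.527,.340,.056],R)],.07)
E
```

```text
t 1.2 grip 0.0857 F [-0.2  0.8 -0.1]
[[[-0.0027,0.0102,-0.0477],[0.0,-2.65,0.0],0.07],[[-0.0049,0.0102,-0.0475],[0.0,-2.64,0.0],0.07],[[-0.0071,0.0102,-0.0472],[0.0,-2.65,0.0],0.07],[[-0.0093,0.0102,-0.0468],[0.0,-2.65,0.0],0.07],[[-0.0114,0.0102,-0.0464],[0.0,-2.64,0.0],0.07],[[-0.0135,0.0102,-0.0457],[0.0,-2.65,0.0],0.07],[[-0.0157,0.0101,-0.0451],[0.0,-2.65,0.0],0.07],[[0.0,0.0347,0.0],[0.0,0.0,0.0],0.07]]
[[[0.0,0.0347,0.0],[0.0,0.0,0.0],0.07],[[0.0,0.0346,0.0],[0.0,0.0,0.0],0.07]]
```

carry_out(
  plan=[
    [[-0.0027, 0.0102, -0.0477], [0, -2.65, 0], 0.07],
    [[-0.0049, 0.0102, -0.0475], [0, -2.65, 0], 0.07],
    [[-0.0071, 0.0102, -0.0472], [0, -2.65, 0], 0.07],
    [[-0.0093, 0.0102, -0.0468], [0, -2.65, 0], 0.07],
    [[-0.0114, 0.0102, -0.0464], [0, -2.65, 0], 0.07],
    [[-0.0135, 0.0102, -0.0457], [0, -2.65, 0], 0.07],
    [[-0.0157, 0.0101, -0.0451], [0, -2.65, 0], 0.07],
    [[0, 0, 0], [0, 0, 0], 0.07],
  ],
  force=40,
)

```text
time_s: 2.2
position: [0.5291, 0.338, 0.1585]
tool_rot: [[0.116, -0.001, -0.993], [0.993, -0.001, 0.116], [-0.001, -1.0, 0.001]]
ft_force: [-0.6, -0.3, 0.1]
grip_width: 0.0701
```

```bash
python3 - <<'E'
from pl import *
s=env.observe();print(s["position"],np.round(s["tool_rot"],3).tolist(),s["q"])
R=down(83.5)
plan([([.527,.340,.056],R)],.07)
for n in("side","top"):
    p=env.get_image(n); print(proj(p,[s["position"]])); u=proj(p,[s["position"]])[0].astype(int)
    crop(p,n+"1.png",u[1]-50,u[1]+50,u[0]-60,u[0]+60,5,pts=proj(p,[s["position"]]))
E
```

```text
[0.52906429 0.33804839 0.15854907] [[0.116, -0.001, -0.993], [0.993, -0.001, 0.116], [-0.001, -1.0, 0.001]] [ 2.17989999e+01  3.28214671e+01  6.77149146e+01 -2.11681935e-02
  7.95535698e+01 -6.15208862e+01]
t 2.2 grip 0.0701 F [-0.6 -0.3  0.1]
[[[0.0006,0.0342,0.0007],[-0.02,-0.06,-0.02],0.07],[[0.0006,0.0342,0.0007],[-0.03,-0.06,-0.02],0.07],[[0.0006,0.0341,0.0008],[-0.02,-0.06,-0.02],0.07]]
[[326.95949133 260.75738619]]
[[204.62606159 228.73691394]]
```

View pics/side1.png

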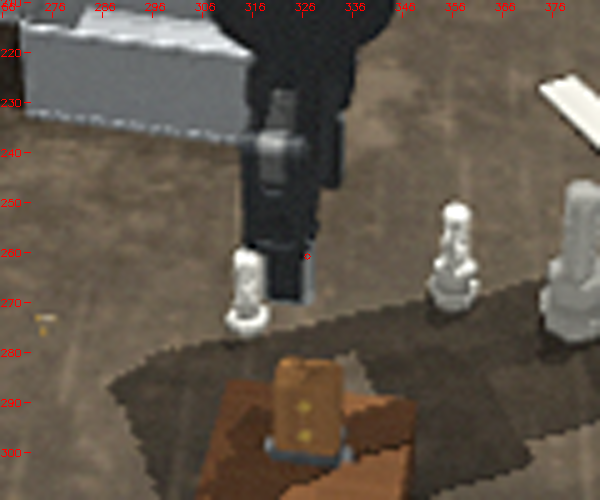

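View pics/top1.png

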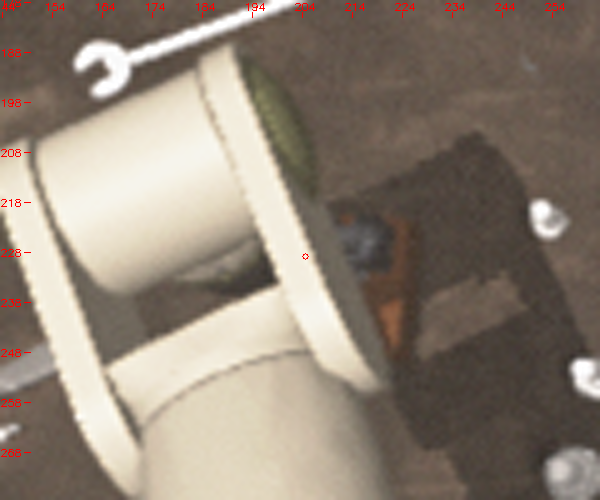

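```bash
python3 - <<'E'
from pl import *
s=env.observe();p=env.get_image("side");R=np.array(s["tool_rot"])
X=np.array(s["position"])
for dx in (.035,.05):
  for dz in(-.011,.011):
    print(dx,dz,proj(p,[X+R@np.array([dx,-.01,dz])]).round(1))
crop(p,"s2.png",225,310,285,365,7,pts=proj(p,[X+R@np.array([dx,-.01,dz]) for dx in(.035,.05,-.035) for dz in(-.011,.011)]))
E
```

```text
0.035 -0.011 [[319.8 267.8]]
0.035 0.011 [[330.3 269.1]]
0.05 -0.011 [[318.4 272.8]]
0.05 0.011 [[329.1 274. ]]
```

View pics/s2.png

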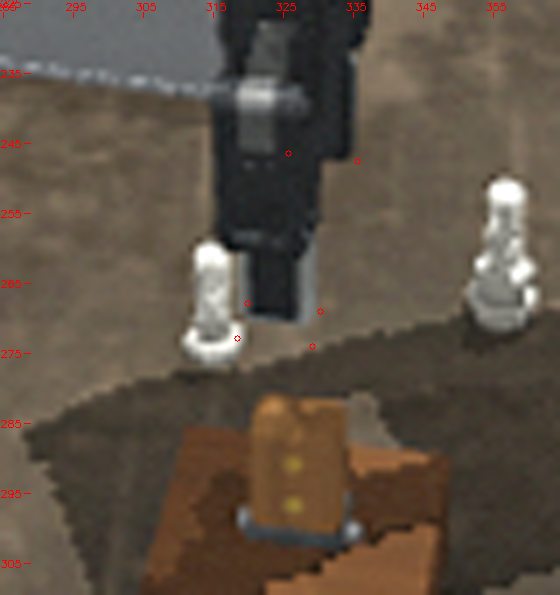

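carry_out(
  plan=[
    [[0.0006, 0.0342, 0.0007], [0, 0, 0], 0.07],
    [[0.0006, 0.0342, 0.0007], [0, 0, 0], 0.07],
    [[0.0006, 0.0341, 0.0008], [0, 0, 0], 0.07],
    [[0, 0, 0], [0, 0, 0], 0.07],
    [[0, 0, 0], [0, 0, 0], 0.015],
    [[0, 0, 0], [0, 0, 0], 0.01],
    [[0, 0, 0], [0, 0, 0], 0.01],
    [[0, 0, 0], [0, 0, 0], 0.01],
  ],
  force=60,
)

```text
time_s: 3.35
position: [0.5255, 0.3424, 0.0589]
tool_rot: [[0.113, 0.002, -0.994], [0.994, 0.001, 0.113], [0.001, -1.0, -0.002]]
ft_force: [-1.6, 0.2, 6.5]
grip_width: 0.0192
```

carry_out(
  plan=[
    [[0, 0, 0], [0, 0, 0], 0.01],
    [[0, 0, 0], [0, 0, 0], 0.01],
  ],
)

```text
time_s: 3.6
position: [0.5254, 0.3424, 0.0589]
tool_rot: [[0.113, 0.002, -0.994], [0.994, 0.001, 0.113], [0.001, -1.0, -0.002]]
ft_force: [-1.2, 0.2, 6.5]
grip_width: 0.0191
```

```bash
python3 - <<'E'
from pl import *
p=env.get_image("side"); s=env.observe(); X=np.array(s["position"]); print(X,np.round(s["ft_force"],1))
crop(p,"s3.png",240,330,285,365,7,pts=proj(p,[X,[X[0],X[1],.045]]))
E
```

```text
[0.52544348 0.34236166 0.05888566] [-1.6 -0.3  6.5]
```

View pics/s3.png

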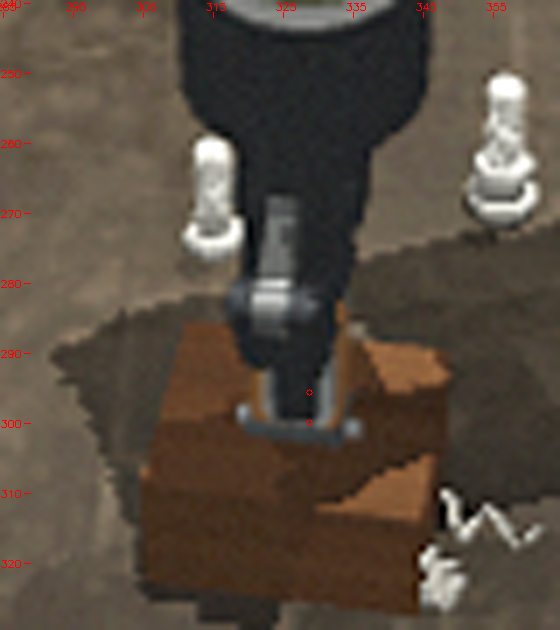

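```bash
cat >> pl.py <<'E'
M=np.array([.5815,-.118,.05]); D=.0139
def slotR():
    R=Rc(); z=R@[0,.5,np.cos(np.pi/6)]; x=R@[1.,0,0]; y=np.cross(z,x); return np.c_[y,-z,np.cross(y,-z)],x,y,z
E
python3 - <<'E'
from pl import *
R0=np.array(env.observe()["tool_rot"])
Rs,x,y,z=slotR()
print(Rs.round(3).tolist(), (M+z*(D+.07)))
plan([([.527,.340,.20],down(83.5)),(M+z*(D+.09),Rs)],.01)
E
```

```text
[[0.141, -0.081, -0.987], [0.855, -0.493, 0.162], [-0.5, -0.866, 0.0]] [ 0.58830768 -0.07660606  0.12265953]
t 3.65 grip 0.0192 F [-1.6 -0.3  6.5]
[[[-0.0007,-0.047,-0.0007],[0.03,0.01,0.02],0.01],[[-0.0006,-0.0471,-0.0007],[0.04,0.0,0.03],0.01],[[-0.0008,-0.047,-0.0006],[0.03,0.01,0.02],0.01],[[-0.0441,0.0067,-0.0121],[0.08,0.31,3.33],0.01],[[-0.0436,0.0092,-0.0123],[0.09,0.31,3.34],0.01],[[-0.0429,0.0117,-0.0125],[0.08,0.3,3.33],0.01],[[-0.0421,0.0141,-0.0128],[0.08,0.31,3.33],0.01],[[-0.0411,0.0166,-0.0131],[0.08,0.31,3.33],0.01]]
[[[-0.04,0.0189,-0.0133],[0.09,0.31,3.34],0.01],[[-0.0388,0.0211,-0.0135],[0.08,0.31,3.33],0.01],[[-0.0374,0.0234,-0.0138],[0.08,0.31,3.33],0.01],[[-0.0359,0.0255,-0.014],[0.09,0.3,3.33],0.01]]
```

carry_out(
  plan=[
    [[0, -0.03, 0], [0, 0, 0], 0.01],
    [[0, -0.03, 0], [0, 0, 0], 0.01],
    [[0, -0.04, 0], [0, 0, 0], 0.01],
    [[0, -0.041, 0], [0, 0, 0], 0.01],
    [[0, 0, 0], [0, 0, 0], 0.01],
    [[0, 0, 0], [0, 0, 0], 0.01],
  ],
)

```text
time_s: 4.4
position: [0.5245, 0.3419, 0.1976]
tool_rot: [[0.113, -0.002, -0.994], [0.994, -0.001, 0.113], [-0.001, -1.0, 0.002]]
ft_force: [-1.0, 0.2, -1.9]
grip_width: 0.0188
```

```bash
python3 - <<'E'
from pl import *
p=env.get_image("side"); s=env.observe(); X=np.array(s["position"]); R=np.array(s["tool_rot"])
print(X,np.round(s["ft_force"],1),s["grip_width"],R.round(3).tolist())
# predicted blade corners
pts=[X+R@np.array([0,.0139+b,w]) for b in(0,.042) for w in(-.02,.02)]
crop(p,"s4.png",215,325,280,370,6,pts=proj(p,pts)); print(proj(p,pts).round(1))
Rs,x,y,z=slotR()
plan([(M+z*(D+.09),Rs)],.01)
E
```

```text
[0.52440106 0.34181764 0.19705923] [-0.7 -0.  -2.3] 0.019381197721411465 [[0.113, -0.003, -0.994], [0.994, -0.001, 0.113], [-0.001, -1.0, 0.002]]
[[319.6 252.1]
 [338.4 254.2]
 [320.  267.1]
 [338.3 269.1]]
t 4.45 grip 0.0194 F [-0.7 -0.  -2.3]
[[[-0.0443,0.0064,-0.0124],[0.07,0.31,3.32],0.01],[[-0.0437,0.0089,-0.0126],[0.07,0.32,3.33],0.01],[[-0.0431,0.0114,-0.0129],[0.07,0.31,3.32],0.01],[[-0.0423,0.0139,-0.0131],[0.06,0.32,3.32],0.01],[[-0.0414,0.0163,-0.0134],[0.07,0.31,3.33],0.01],[[-0.0403,0.0186,-0.0136],[0.07,0.32,3.32],0.01],[[-0.039,0.0209,-0.0138],[0.07,0.31,3.32],0.01],[[-0.0377,0.0232,-0.0141],[0.07,0.32,3.33],0.01]]
[[[-0.0362,0.0252,-0.0143],[0.07,0.31,3.32],0.01]]
```

View pics/s4.png

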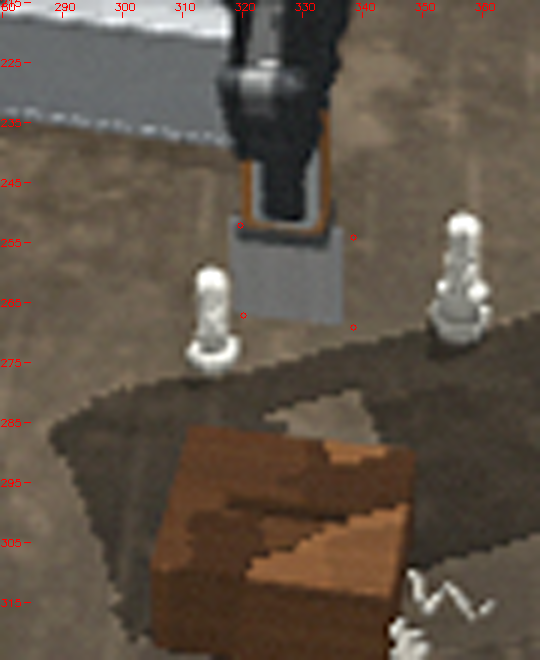

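carry_out(
  plan=[
    [[-0.0443, 0.0064, -0.0124], [0.07, 0.31, 3.32], 0.01],
    [[-0.0437, 0.0089, -0.0126], [0.07, 0.32, 3.33], 0.01],
    [[-0.0431, 0.0114, -0.0129], [0.07, 0.31, 3.32], 0.01],
    [[-0.0423, 0.0139, -0.0131], [0.06, 0.32, 3.32], 0.01],
    [[-0.0414, 0.0163, -0.0134], [0.07, 0.31, 3.33], 0.01],
    [[-0.0403, 0.0186, -0.0136], [0.07, 0.32, 3.32], 0.01],
    [[-0.039, 0.0209, -0.0138], [0.07, 0.31, 3.32], 0.01],
    [[-0.0377, 0.0232, -0.0141], [0.07, 0.32, 3.33], 0.01],
  ],
)

```text
time_s: 5.45
position: [0.5829, -0.0225, 0.1459]
tool_rot: [[0.139, -0.072, -0.988], [0.882, -0.443, 0.157], [-0.449, -0.893, 0.002]]
ft_force: [0.3, -0.4, -1.8]
grip_width: 0.0197
```

```bash
python3 - <<'E'
from pl import *
Rs,x,y,z=slotR()
plan([(M-.002*x+z*(D+.065),Rs)],.01)
E
```

```text
t 5.45 grip 0.0197 F [ 0.3 -0.4 -1.8]
[[[-0.0184,0.0247,-0.0059],[0.02,0.16,1.65],0.01],[[-0.0177,0.0252,-0.006],[0.03,0.16,1.66],0.01]]
```

carry_out(
  plan=[
    [[-0.0184, 0.0247, -0.0059], [0.02, 0.16, 1.65], 0.01],
    [[-0.0177, 0.0252, -0.006], [0.03, 0.16, 1.66], 0.01],
    [[0, 0, 0], [0, 0, 0], 0.01],
    [[0, 0, 0], [0, 0, 0], 0.01],
  ],
)

```text
time_s: 5.95
position: [0.5863, -0.0767, 0.1195]
tool_rot: [[0.141, -0.079, -0.987], [0.856, -0.492, 0.162], [-0.498, -0.867, -0.002]]
ft_force: [0.0, 0.3, -1.3]
grip_width: 0.0196
```

```bash
cat > look.py <<'E'
from pl import *
def look(tag):
    Rs,x,y,z=slotR()
    s=env.observe(); X=np.array(s["position"]); R=np.array(s["tool_rot"])
    print("t",s["time_s"],"F",np.round(s["ft_force"],1),"g",s["grip_width"])
    e=X-M; print("TCP in slot frame",(np.r_[e@x,e@y,e@z]*1000).round(1),"tilt err deg",np.degrees(np.arccos(min(1,-R[:,1]@z))).round(2), "x.y",np.degrees(np.arccos(min(1,abs(R[:,0]@y)))).round(2))
    for n,c in(("side",(130,220,265,375)),("top",(160,240,300,420))):
        p=env.get_image(n)
        # blade predicted: offset w
        tip=[X+R@np.array([0,D+b,w]) for b in(0,.042) for w in(-.02,.02)]
        sl=[M+x*a+y*b for a,b in((-.023,-.0035),(.023,-.0035),(.023,.0035),(-.023,.0035))]
        u=proj(p,sl)
        crop(p,f"{tag}_{n}.png",*c,6.5,pts=proj(p,tip),lines=[(u[i],u[(i+1)%4]) for i in range(4)])
E
python3 -c "
from look import *
look('a')"
```

```text
t 5.95 F [ 0.   0.3 -1.3] g 0.01959179013551217
TCP in slot frame [-2.   1.2 81. ] tilt err deg 0.17 x.y 0.14
```

View pics/a_side.png

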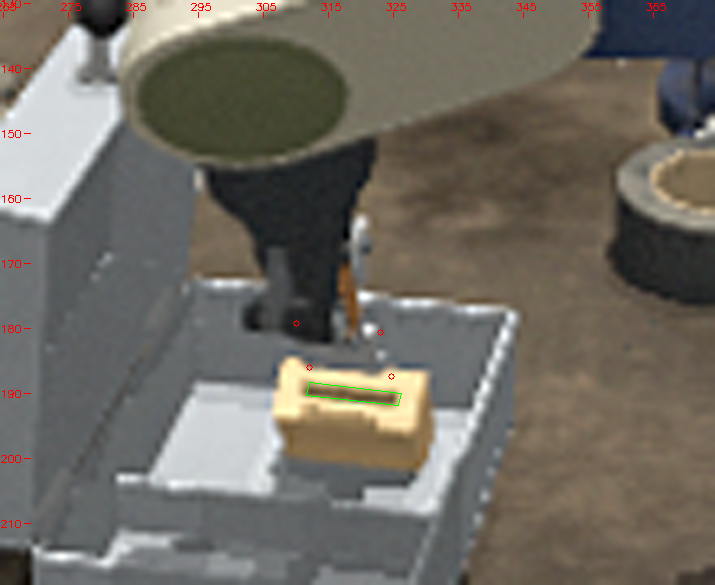

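View pics/a_top.png

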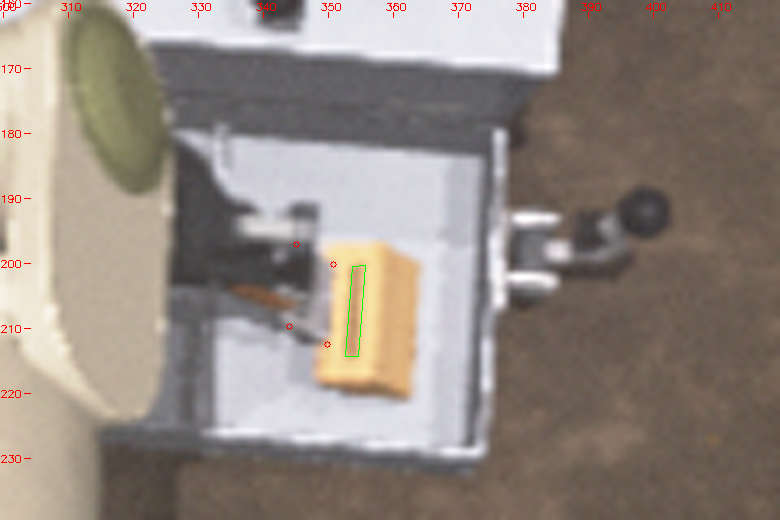

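```bash
python3 - <<'E'
from pl import *
for n,c in(("side",(165,205,295,340)),("top",(185,225,325,375))):
    p=env.get_image(n); im=p["image"].astype(float); p["image"]=np.clip((im-40)*1.3,0,255).astype(np.uint8)
    crop(p,f"b_{n}.png",*c,14)
E
```

View pics/b_side.png

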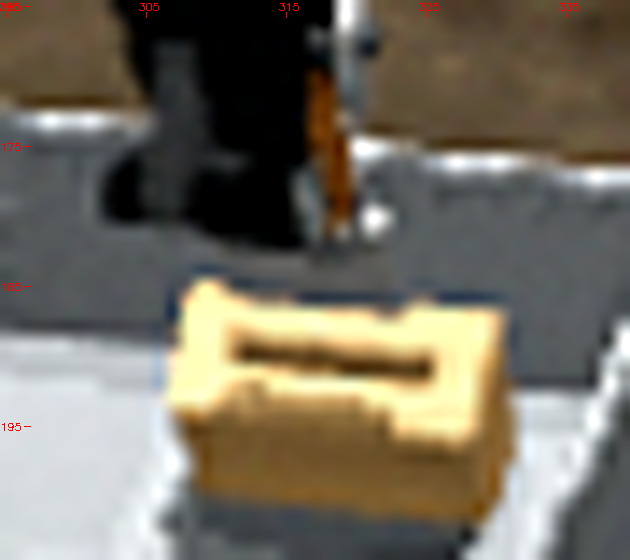

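View pics/b_top.png

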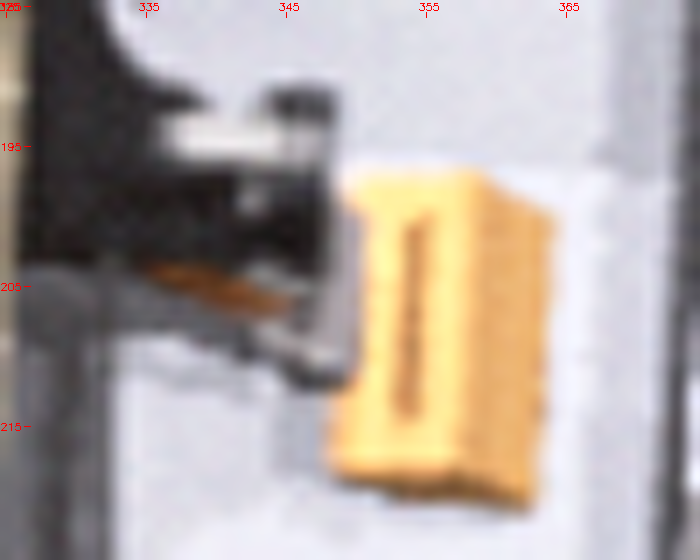

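carry_out(
  plan=[
    [[-0.0012, 0.012, 0], [0, 0, 0], 0.01],
    [[0, 0.01, 0], [0, 0, 0], 0.01],
    [[0, 0.005, 0], [0, 0, 0], 0.01],
    [[0, 0.005, 0], [0, 0, 0], 0.01],
    [[0, 0.004, 0], [0, 0, 0], 0.01],
    [[0, 0, 0], [0, 0, 0], 0.01],
  ],
)

```text
time_s: 6.9
position: [0.5834, -0.0954, 0.0887]
tool_rot: [[0.142, -0.078, -0.987], [0.856, -0.491, 0.162], [-0.497, -0.868, -0.003]]
ft_force: [0.7, 5.5, -1.3]
grip_width: 0.0192
```

```bash
python3 -c "
from look import *
look('c')"
```

```text
t 6.9 F [ 0.7  5.5 -1.3] g 0.019226320051963314
TCP in slot frame [-1.8  0.2 44.8] tilt err deg 0.23 x.y 0.18
```

View pics/c_top.png

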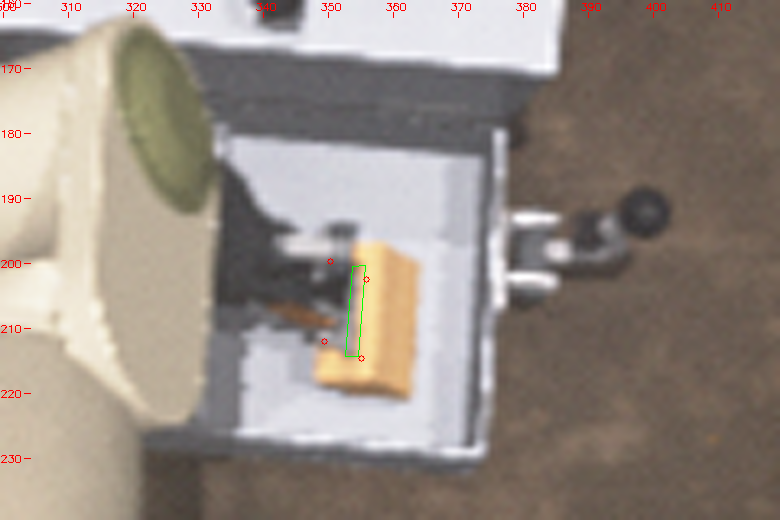

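View pics/c_side.png

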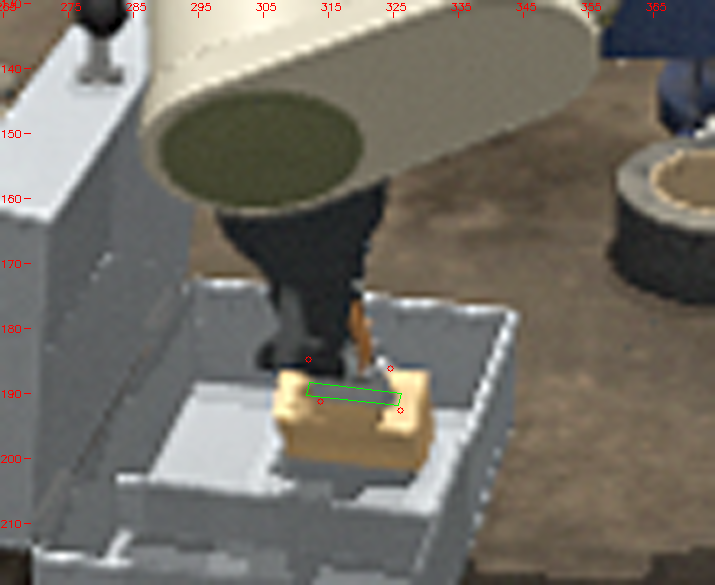

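carry_out(
  plan=[
    [[0.001, 0.004, 0], [0, 0, 0], 0.01],
    [[0, 0.005, 0], [0, 0, 0], 0.01],
    [[0, 0.005, 0], [0, 0, 0], 0.01],
    [[0, 0.005, 0], [0, 0, 0], 0.01],
    [[0, 0, 0], [0, 0, 0], 0.01],
  ],
)

```text
time_s: 7.62
position: [0.5817, -0.1048, 0.0717]
tool_rot: [[0.142, -0.08, -0.987], [0.855, -0.492, 0.163], [-0.499, -0.867, -0.002]]
ft_force: [-0.6, 1.5, -3.8]
grip_width: 0.0191
```

```bash
python3 -c "
from look import *
look('d')"
```

```text
t 7.625 F [-0.6  1.5 -3.8] g 0.01905047283906837
TCP in slot frame [-1.9  0.5 25.3] tilt err deg 0.11 x.y 0.11
```

carry_out(
  plan=[
    [[0, 0.004, 0], [0, 0, 0], 0.01],
    [[0, 0.004, 0], [0, 0, 0], 0.01],
    [[0, 0.003, 0], [0, 0, 0], 0.01],
    [[0, 0.003, 0], [0, 0, 0], 0.01],
    [[0, 0, 0], [0, 0, 0], 0.01],
  ],
)

```text
time_s: 8.35
position: [0.5816, -0.1098, 0.063]
tool_rot: [[0.143, -0.075, -0.987], [0.855, -0.493, 0.162], [-0.498, -0.867, -0.006]]
ft_force: [-4.7, 17.8, 23.1]
grip_width: 0.0192
```

```bash
python3 -c "
from look import *
look('e')"
```

```text
t 8.35 F [-4.7 17.8 23.1] g 0.01917981308126913
TCP in slot frame [-1.3  0.5 15.3] tilt err deg 0.34 x.y 0.18
```

View pics/e_side.png

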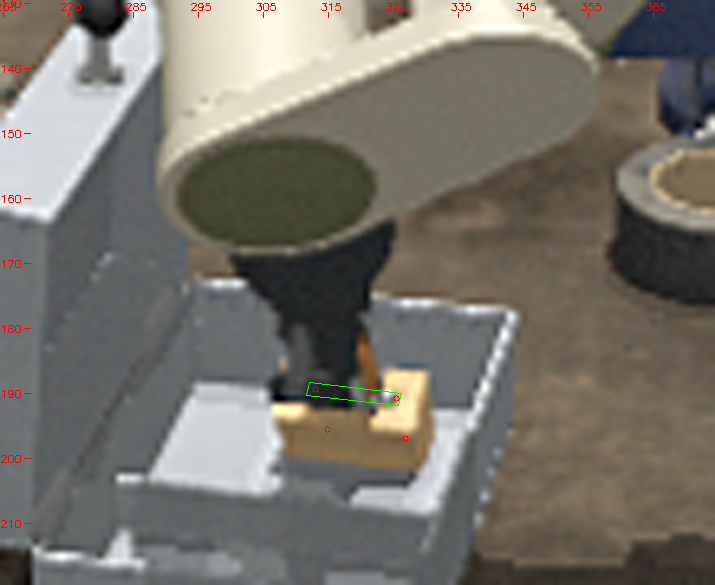

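carry_out(
  plan=[
    [[0, -0.0015, 0], [0, 0, 0], 0.01],
    [[0, 0, 0], [0, 0, 0], 0.045],
    [[0, 0, 0], [0, 0, 0], 0.045],
    [[0, 0, 0], [0, 0, 0], 0.045],
    [[0, -0.02, 0], [0, 0, 0], 0.045],
    [[0, -0.05, 0], [0, 0, 0], 0.045],
    [[0, -0.05, 0], [0, 0, 0], 0.06],
    [[0, 0, 0], [0, 0, 0], 0.06],
  ],
)

```text
time_s: 9.45
position: [0.592, -0.0505, 0.1687]
tool_rot: [[0.144, -0.072, -0.987], [0.855, -0.493, 0.16], [-0.498, -0.867, -0.009]]
ft_force: [0.0, -0.8, -1.4]
grip_width: 0.0599
```

```bash
python3 -c "
from look import *
look('f')"
```

```text
t 9.45 F [ 0.  -0.8 -1.4] g 0.05985476600796032
TCP in slot frame [ -0.6  -0.2 136.9] tilt err deg 0.53 x.y 0.21
```

View pics/f_side.png

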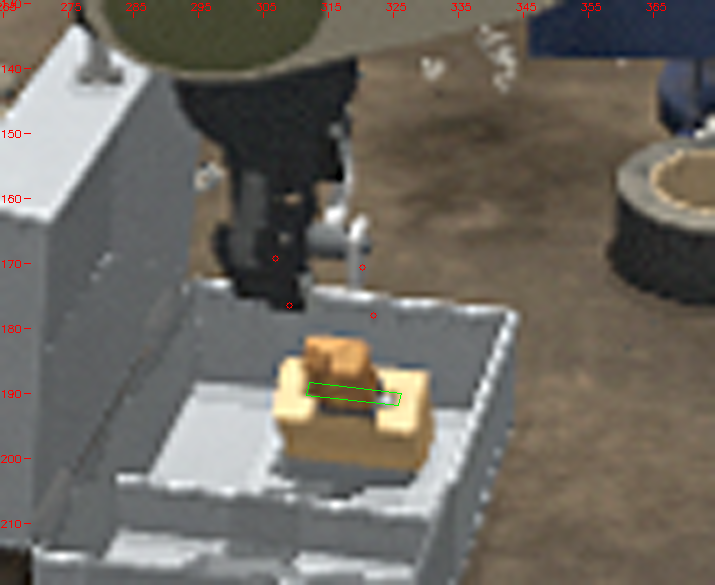

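View pics/f_top.png

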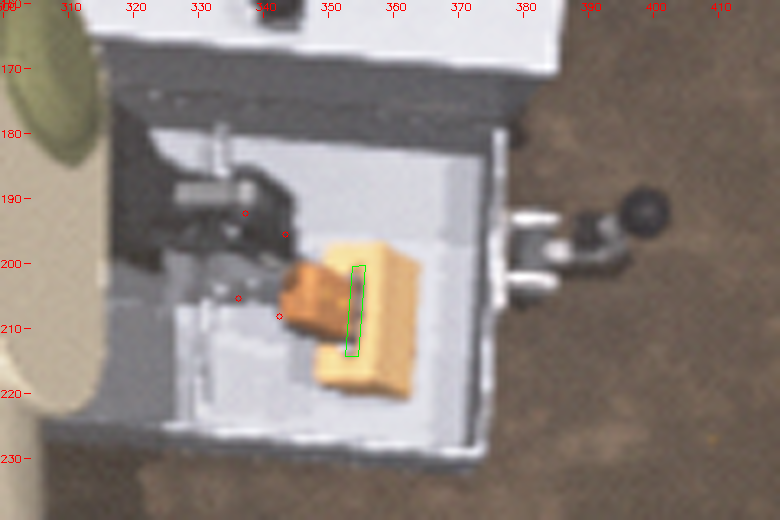

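```bash
python3 - <<'E'
from pl import *
Rs,x,y,z=slotR()
for n,c in(("side",(170,205,295,340)),("top",(190,225,330,370))):
    p=env.get_image(n)
    for h in (0,.006):
        L=[]
        for a,zz in((.011,0),(.01,.048)):
            w=.016 if zz==0 else .015
            q=proj(p,[M+x*i*w+y*j*a+z*(zz+h) for i,j in((-1,-1),(1,-1),(1,1),(-1,1))]); L+=[(q[i],q[(i+1)%4]) for i in range(4)]
        crop(p,f"g_{n}{int(h*1000)}.png",*c,13,lines=L)
a=cv2.imread("pics/g_side0.png");b=cv2.imread("pics/g_top0.png")
h=min(a.shape[0],b.shape[0]); cv2.imwrite("pics/g.png",np.hstack([cv2.resize(a[:h],(400,int(h*400/a.shape[1]))),cv2.resize(b[:h],(400,int(h*400/a.shape[1])))]))
E
```

```text
(no output)
```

View pics/g_side0.png

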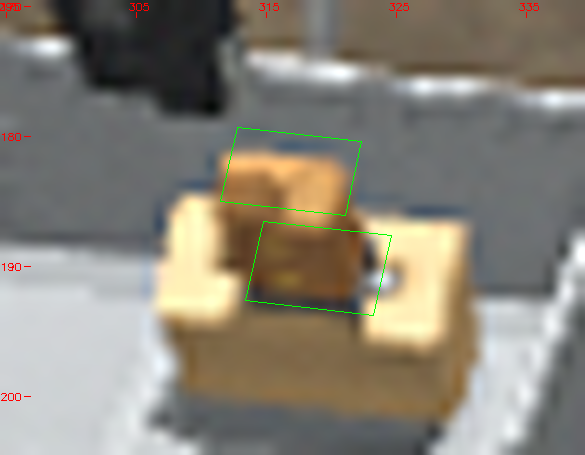

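View pics/g_top0.png

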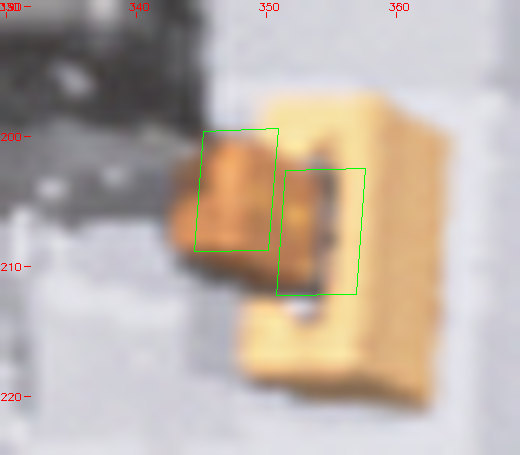

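carry_out(
  plan=[
    [[0.003, 0, 0], [0, 0, 0], 0],
    [[0, 0.02, 0], [0, 0, 0], 0],
    [[0, 0.02, 0], [0, 0, 0], 0],
    [[0, 0.02, 0], [0, 0, 0], 0],
    [[0, 0.015, 0], [0, 0, 0], 0],
    [[0, 0.006, 0], [0, 0, 0], 0],
    [[0, 0.004, 0], [0, 0, 0], 0],
    [[0, 0, 0], [0, 0, 0], 0],
  ],
  force=40,
)

```text
time_s: 10.65
position: [0.5851, -0.0901, 0.0922]
tool_rot: [[0.143, -0.075, -0.987], [0.855, -0.493, 0.162], [-0.498, -0.867, -0.006]]
ft_force: [-1.6, 6.1, 9.4]
grip_width: -0.0003
```

```bash
python3 -c "
from look import *
look('h')"
```

```text
t 10.65 F [-1.6  6.1  9.4] g -0.00030496911513128665
TCP in slot frame [-0.9  3.2 50.6] tilt err deg 0.34 x.y 0.18
```

View pics/h_side.png

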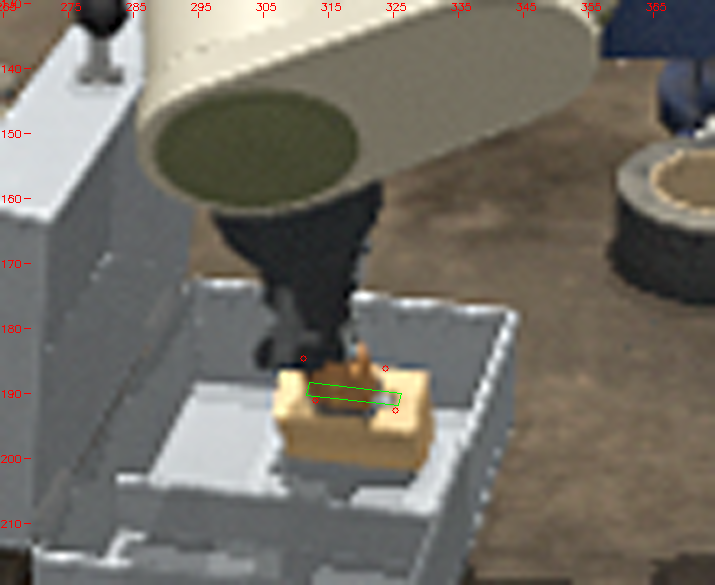

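carry_out(
  plan=[
    [[0, 0.003, 0], [0, 0, 0], 0],
    [[0, 0.003, 0], [0, 0, 0], 0],
    [[0, 0, 0], [0, 0, 0], 0],
  ],
)

```text
time_s: 11.12
position: [0.5862, -0.0911, 0.0919]
tool_rot: [[0.145, -0.068, -0.987], [0.855, -0.494, 0.16], [-0.498, -0.867, -0.013]]
ft_force: [-7.5, 27.1, 43.7]
grip_width: -0.0001
```

```bash
python3 -c "
from look import *
look('h2')"
```

```text
t 11.125 F [-7.5 27.1 43.7] g -8.416942550331498e-05
TCP in slot frame [ 0.3  2.7 49.9] tilt err deg 0.74 x.y 0.29
```

```bash
python3 - <<'E'
from pl import *
import pickle
P=pickle.load(open("P0.pkl","rb"))
print(atz(P["side"],(251.5,357.2),.06),atz(P["top"],(300/7+210,514/7+190),.06))
s=env.observe();X=np.array(s["position"]);R=np.array(s["tool_rot"])
up=X-R[:,1]*.05
plan([(up,R),([.49,.13,.2],down(88)),([.461,.193,.16],down(88)),],.06)
E
```

```text
[0.46154289 0.18656155 0.06      ] [0.45519515 0.18022035 0.06      ]
t 11.225 grip -0.0001 F [-6.6 26.1 43.2]
[[[0.0,-0.05,0.0],[0.0,0.0,0.0],0.06],[[0.0242,-0.0293,0.0258],[-0.22,-1.45,-5.98],0.06],[[0.0278,-0.0266,0.025],[-0.23,-1.44,-5.98],0.06],[[0.031,-0.0237,0.0242],[-0.22,-1.45,-5.99],0.06],[[0.034,-0.0204,0.0232],[-0.23,-1.45,-5.98],0.06],[[0.0364,-0.0167,0.0223],[-0.22,-1.45,-5.98],0.06],[[0.031,0.02,0.0156],[0.0,0.0,0.0],0.06],[[0.031,0.02,0.0156],[0.0,0.0,0.0],0.06]]
```

carry_out(
  plan=[
    [[0, -0.05, 0], [0, 0, 0], 0.0],
    [[0.0242, -0.0293, 0.0258], [-0.22, -1.45, -5.98], 0.06],
    [[0.0278, -0.0266, 0.025], [-0.23, -1.44, -5.98], 0.06],
    [[0.031, -0.0237, 0.0242], [-0.22, -1.45, -5.99], 0.06],
    [[0.034, -0.0204, 0.0232], [-0.23, -1.45, -5.98], 0.06],
    [[0.0364, -0.0167, 0.0223], [-0.22, -1.45, -5.98], 0.06],
    [[0.031, 0.02, 0.0156], [0, 0, 0], 0.06],
    [[0.031, 0.02, 0.0156], [0, 0, 0], 0.06],
  ],
)

```text
time_s: 12.22
position: [0.4597, 0.1914, 0.1554]
tool_rot: [[0.037, -0.008, -0.999], [0.999, 0.002, 0.037], [0.002, -1.0, 0.009]]
ft_force: [0.7, -0.6, -0.6]
grip_width: 0.0603
```

```bash
python3 - <<'E'
from pl import *
p=env.get_image("side")
for r in env.outline_of("nut_bolt_centre",p): print(r["conf"],r["pixel"],r["mask"].sum())
s=env.observe();X=np.array(s["position"]);R=np.array(s["tool_rot"]);print(X,R.round(3).tolist())
crop(p,"n1.png",205,290,310,400,7,pts=proj(p,[[.460,.191,z] for z in(0,.03,.06)]))
Y=[.46,.191,.1]
plan([(Y,down(88))],.06)
plan([([.46,.191,.031],down(88))],.06,start=(np.array(Y),down(88)))
E
```

```text
0.54 [265.2, 381.6] 281
0.5 [191.5, 292.0] 6361
0.46 [262.9, 355.5] 133
[0.45777152 0.19252594 0.15384668] [[0.034, -0.014, -0.999], [0.999, 0.002, 0.034], [0.001, -1.0, 0.014]]
t 12.325 grip 0.0597 F [-0.2 -0.6  0.1]
[[[-0.0008,0.0269,-0.0015],[-0.4,0.03,0.03],0.06],[[-0.0007,0.0269,-0.0013],[-0.39,0.02,0.04],0.06]]
[[[0.0,0.0345,0.0],[0.0,0.0,0.0],0.06],[[0.0,0.0345,0.0],[0.0,0.0,0.0],0.06]]
```

View pics/n1.png

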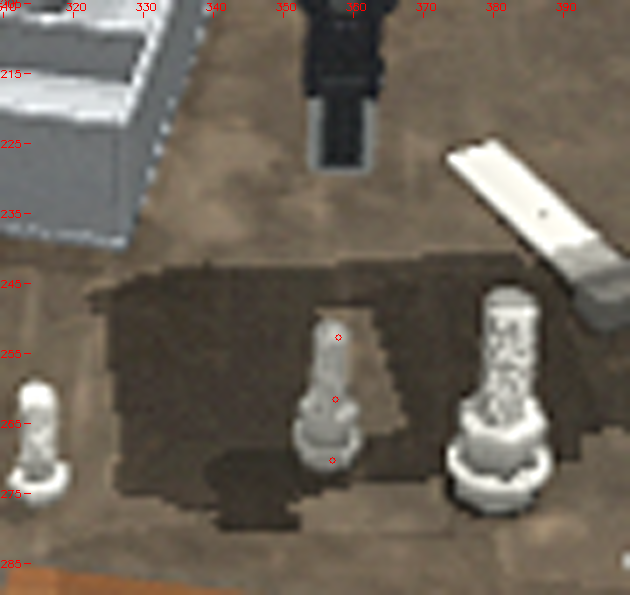

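carry_out(
  plan=[
    [[-0.0018, 0.0269, -0.002], [-0.4, 0, 0], 0.06],
    [[-0.0017, 0.0269, -0.002], [-0.39, 0, 0], 0.06],
    [[0, 0.0345, 0], [0, 0, 0], 0.06],
    [[0, 0.0345, 0], [0, 0, 0], 0.06],
    [[0, 0, 0], [0, 0, 0], 0.06],
    [[0, 0, 0], [0, 0, 0], 0.06],
  ],
)

```text
time_s: 13.08
position: [0.4647, 0.1869, 0.0335]
tool_rot: [[0.037, 0.005, -0.999], [0.999, 0.001, 0.037], [0.002, -1.0, -0.005]]
ft_force: [0.9, 0.1, -0.7]
grip_width: 0.0599
```

```bash
python3 - <<'E'
from pl import *
p=env.get_image("side")
s=env.observe();X=np.array(s["position"]);R=np.array(s["tool_rot"]);print(X,R.round(3).tolist(),s["ft_force"])
crop(p,"n2.png",205,290,310,400,7,pts=proj(p,[X]))
E
```

```text
[0.46472443 0.18701801 0.03368911] [[0.037, 0.006, -0.999], [0.999, 0.002, 0.037], [0.002, -1.0, -0.006]] [ 0.10790705  0.04831175 -0.34763806]
```

View pics/n2.png

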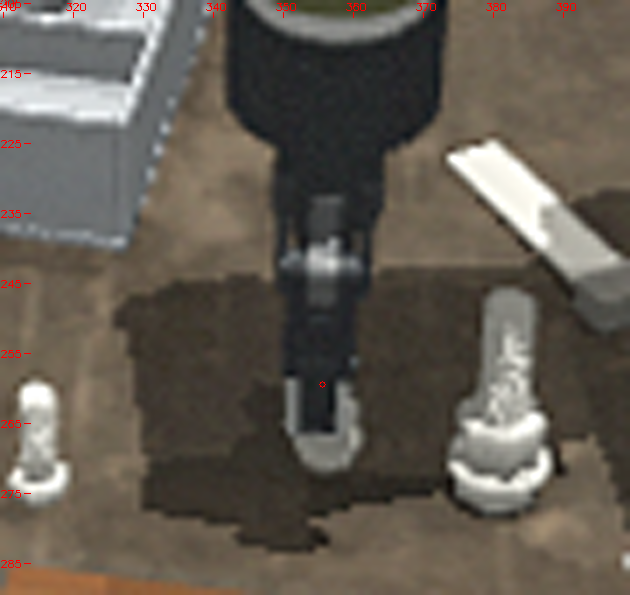

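carry_out(
  plan=[
    [[0.001, 0.002, 0.003], [0, 0, 0], 0.06],
    [[0, 0, 0], [0, 0, 0], 0.03],
    [[0, 0, 0], [0, 0, 0], 0.005],
    [[0, 0, 0], [0, 0, 0], 0.005],
    [[0, 0, 0], [0, 0, 0], 0.005],
  ],
  force=50,
)

```text
time_s: 13.75
position: [0.4608, 0.1881, 0.0302]
tool_rot: [[0.037, 0.003, -0.999], [0.999, 0.001, 0.037], [0.001, -1.0, -0.003]]
ft_force: [-0.7, 0.3, 0.7]
grip_width: 0.0106
```

carry_out(
  plan=[
    [[0, -0.03, 0], [0, 0, 0], 0.005],
    [[0, -0.04, 0], [0, 0, 0], 0.005],
    [[0, -0.04, 0], [0, 0, 0], 0.005],
    [[0, 0, 0], [0, 0, 0], 0.005],
  ],
)

```text
time_s: 14.25
position: [0.4615, 0.1882, 0.1426]
tool_rot: [[0.037, 0.009, -0.999], [0.999, 0.002, 0.037], [0.002, -1.0, -0.008]]
ft_force: [0.2, -0.6, -1.1]
grip_width: 0.0103
```

```bash
python3 - <<'E'
from pl import *
p=env.get_image("side")
s=env.observe();X=np.array(s["position"]);R=np.array(s["tool_rot"]);print(X,R.round(3).tolist(),s["ft_force"])
crop(p,"n3.png",190,290,310,400,6,pts=proj(p,[X]))
plan([([.50,.10,.17],down(85)),(Rc()@[-.02,.07,.16]+[C[0],C[1],0],down(81))],.005)
E
```

```text
[0.46057929 0.18802349 0.14076329] [[0.037, 0.005, -0.999], [0.999, 0.002, 0.037], [0.002, -1.0, -0.005]] [ 0.32453465 -0.94875908 -0.86845878]
t 14.3 grip 0.0105 F [ 0.3 -0.9 -0.9]
[[[-0.0288,-0.0097,-0.0143],[0.09,0.95,0.03],0.005],[[-0.0286,-0.0098,-0.0147],[0.1,0.96,0.04],0.005],[[-0.0283,-0.0097,-0.0152],[0.09,0.95,0.03],0.005],[[-0.0279,0.0033,-0.0349],[0.0,1.33,0.0],0.005],[[-0.027,0.0034,-0.0355],[0.0,1.34,0.0],0.005],[[-0.0263,0.0033,-0.0361],[0.0,1.33,0.0],0.005]]
```

View pics/n3.png

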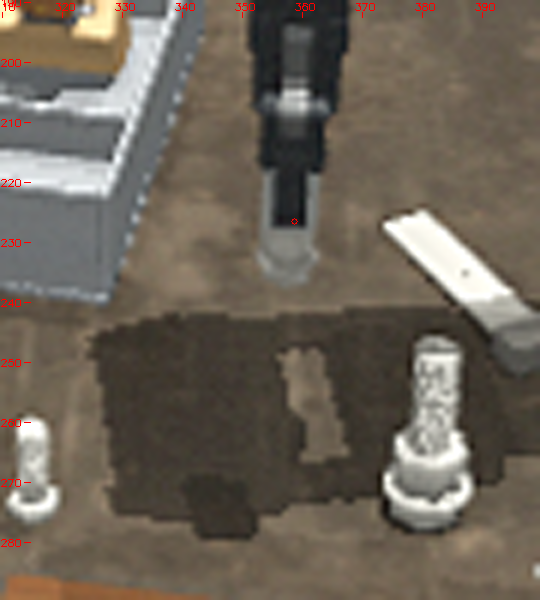

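carry_out(
  plan=[
    [[-0.0288, -0.0097, -0.0143], [0.09, 0.95, 0.03], 0.005],
    [[-0.0286, -0.0098, -0.0147], [0.1, 0.96, 0.04], 0.005],
    [[-0.0283, -0.0097, -0.0152], [0.09, 0.95, 0.03], 0.005],
    [[-0.0279, 0.0033, -0.0349], [0, 1.33, 0], 0.005],
    [[-0.027, 0.0034, -0.0355], [0, 1.34, 0], 0.005],
    [[-0.0263, 0.0033, -0.0361], [0, 1.33, 0], 0.005],
    [[0, 0, 0], [0, 0, 0], 0.005],
  ],
)

```text
time_s: 15.18
position: [0.5975, 0.0054, 0.1564]
tool_rot: [[0.159, -0.005, -0.987], [0.987, 0.0, 0.159], [-0.001, -1.0, 0.005]]
ft_force: [-1.0, 0.8, -0.6]
grip_width: 0.0105
```

```bash
python3 - <<'E'
from pl import *
G=Rc()@[-.02,.07,0.036]+[C[0],C[1],0]
print(Rc()@[-.02,.07,.16]+[C[0],C[1],0],env.observe()["position"])
plan([(G+[0,0,.03],down(81),.04),(G,down(81),.012)],.005)
E
```

```text
[0.59696529 0.00758235 0.16      ] [0.5975302  0.00538981 0.15638299]
t 15.175 grip 0.0105 F [-1.   0.8 -0.6]
[[[0.0007,0.0301,0.0001],[-0.1,-0.06,-0.01],0.005],[[0.0007,0.0302,0.0002],[-0.1,-0.05,-0.02],0.005],[[0.0007,0.0301,0.0003],[-0.1,-0.06,-0.01],0.005],[[0.0,0.01,0.0],[0.0,0.0,0.0],0.005],[[0.0,0.01,0.0],[0.0,0.0,0.0],0.005],[[0.0,0.01,0.0],[0.0,0.0,0.0],0.005]]
```

carry_out(
  plan=[
    [[0.0007, 0.0301, 0], [0, 0, 0], 0.005],
    [[0.0007, 0.0301, 0], [0, 0, 0], 0.005],
    [[0.0007, 0.0301, 0], [0, 0, 0], 0.005],
    [[0, 0.01, 0], [0, 0, 0], 0.005],
    [[0, 0.01, 0], [0, 0, 0], 0.005],
    [[0, 0.01, 0], [0, 0, 0], 0.005],
    [[0, 0, 0], [0, 0, 0], 0.005],
    [[0, 0, 0], [0, 0, 0], 0.005],
  ],
)

```text
time_s: 16.18
position: [0.5971, 0.0095, 0.0394]
tool_rot: [[0.156, -0.001, -0.988], [0.988, -0.0, 0.156], [-0.001, -1.0, 0.001]]
ft_force: [0.1, -0.7, -0.2]
grip_width: 0.0103
```

```bash
python3 - <<'E'
from pl import *
s=env.observe();print(s["position"],s["ft_force"])
p=env.get_image("side"); crop(p,"n4.png",140,250,255,365,6)
E
```

```text
[0.59713713 0.00950158 0.03938196] [ 0.14503306 -0.6999749  -0.22044148]
```

View pics/n4.png

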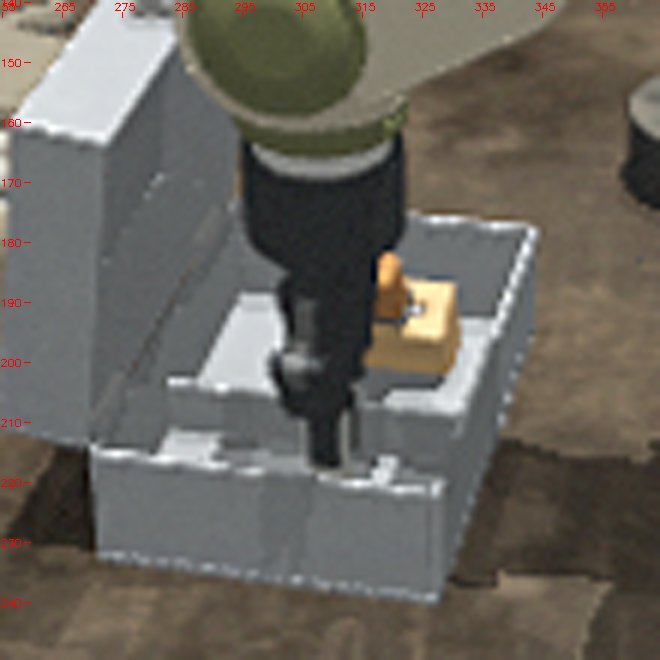

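carry_out(
  plan=[
    [[0, 0.004, 0], [0, 0, 0], 0.005],
    [[0, 0, 0], [0, 0, 0], 0.005],
    [[0, 0, 0], [0, 0, 0], 0.04],
    [[0, 0, 0], [0, 0, 0], 0.04],
    [[0, 0, 0], [0, 0, 0], 0.04],
    [[0, -0.03, 0], [0, 0, 0], 0.04],
    [[0, -0.06, 0], [0, 0, 0], 0.04],
    [[0, -0.05, 0], [0, 0, 0], 0.05],
  ],
)

```text
time_s: 17.23
position: [0.5971, 0.0096, 0.177]
tool_rot: [[0.156, -0.001, -0.988], [0.988, -0.0, 0.156], [-0.001, -1.0, 0.001]]
ft_force: [0.1, -0.3, -0.6]
grip_width: 0.0502
```

```bash
python3 - <<'E'
from pl import *
s=env.observe();X=np.array(s["position"]);R=np.array(s["tool_rot"]);print(X,s["ft_force"])
W=lambda q:Rc()@np.array(q)+[C[0],C[1],0]
H=[.085,0,.065]; r=np.hypot(.202,.02); f0=np.arctan2(.02,.202)
def knob(th): return np.array([.085-r*np.cos(th+f0),0,.065+r*np.sin(th+f0)])
for th in (1.437,0): print(W(knob(th)))
p=env.get_image("side"); crop(p,"n5.png",110,240,255,365,5,pts=proj(p,[W(knob(1.437))]))
p=env.get_image("top"); crop(p,"n5t.png",140,240,290,405,6,pts=proj(p,[W(knob(1.437))]))
E
```

```text
[0.59712697 0.0096249  0.1770375 ] [ 0.09076173 -0.26604412 -0.59420059]
[ 0.68218322 -0.077373    0.2678626 ]
[ 0.4898914  -0.04574853  0.085     ]
```

View pics/n5.png

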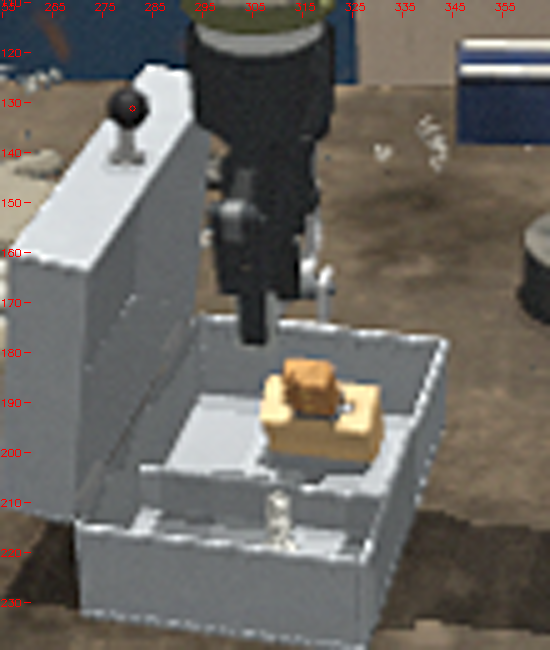

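View pics/n5t.png

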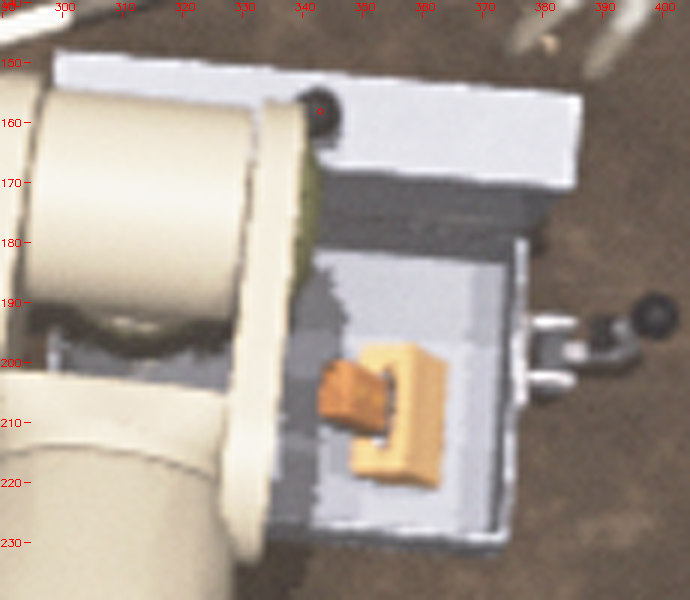

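```bash
cat >> pl.py <<'E'
W=lambda q:Rc()@np.array(q)+[C[0],C[1],0]
_r=np.hypot(.202,.02); _f=np.arctan2(.02,.202)
def knob(th): return np.array([.085-_r*np.cos(th+_f),0,.065+_r*np.sin(th+_f)])
def lidR(T):
    R=Rc(); T=np.radians(T); a=R@[np.sin(T),0,-np.cos(T)]; x=R@[0,1.,0]; return np.c_[x,a,np.cross(x,a)]
K0=np.array([.6824,-.0768,.267])
E
python3 - <<'E'
from pl import *
s=env.observe();X=np.array(s["position"]);R=lidR(40); a=R[:,1]
plan([(X+[-.02,-.02,.10],lidR(20)),(K0-a*.04,R)],.05)
E
```

```text
t 17.325 grip 0.0498 F [ 0.4 -0.3 -0.4]
[[[-0.0077,-0.0334,0.0052],[-6.49,0.12,0.01],0.05],[[-0.0076,-0.0337,0.0015],[-6.5,0.12,0.0],0.05],[[-0.0077,-0.0337,-0.0025],[-6.49,0.12,0.01],0.05],[[-0.0162,0.0046,-0.0291],[-6.67,0.0,0.0],0.05],[[-0.0161,0.008,-0.0284],[-6.66,0.0,0.0],0.05],[[-0.0162,0.0112,-0.0273],[-6.67,0.0,0.0],0.05]]
```

carry_out(
  plan=[
    [[-0.0077, -0.0334, 0.0052], [-6.5, 0.12, 0], 0.05],
    [[-0.0076, -0.0337, 0.0015], [-6.5, 0.12, 0], 0.05],
    [[-0.0077, -0.0337, -0.0025], [-6.5, 0.12, 0], 0.05],
    [[-0.0162, 0.0046, -0.0291], [-6.67, 0, 0], 0.05],
    [[-0.0161, 0.008, -0.0284], [-6.67, 0, 0], 0.05],
    [[-0.0162, 0.0112, -0.0273], [-6.67, 0, 0], 0.05],
    [[0, 0, 0], [0, 0, 0], 0.05],
    [[0, 0, 0], [0, 0, 0], 0.05],
  ],
)

```text
time_s: 18.32
position: [0.6557, -0.0721, 0.2905]
tool_rot: [[0.162, 0.625, -0.764], [0.987, -0.102, 0.126], [0.001, -0.774, -0.633]]
ft_force: [-1.1, 0.6, -0.4]
grip_width: 0.0503
```

```bash
python3 - <<'E'
from pl import *
s=env.observe();X=np.array(s["position"]);R=np.array(s["tool_rot"]); e=K0-X; print(X,"err in tool frame mm",(R.T@e*1000).round(1),R.round(3).tolist())
for n,c in(("side",(95,180,245,345)),("top",(130,200,290,400))):
    p=env.get_image(n); crop(p,f"k_{n}.png",*c,7,pts=proj(p,[X,K0]))
E
```

```text
[ 0.65569689 -0.07212649  0.29054274] err in tool frame mm [-0.3 35.4 -6.1] [[0.162, 0.625, -0.764], [0.987, -0.102, 0.126], [0.001, -0.774, -0.633]]
```

View pics/k_side.png

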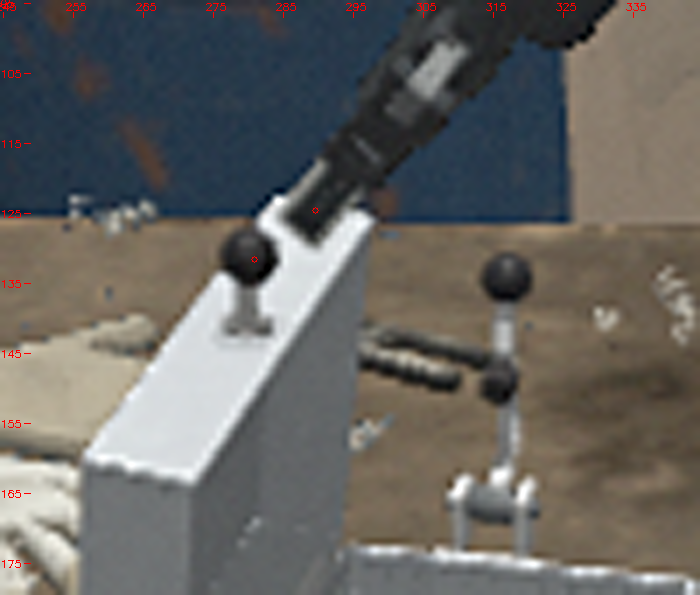

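View pics/k_top.png

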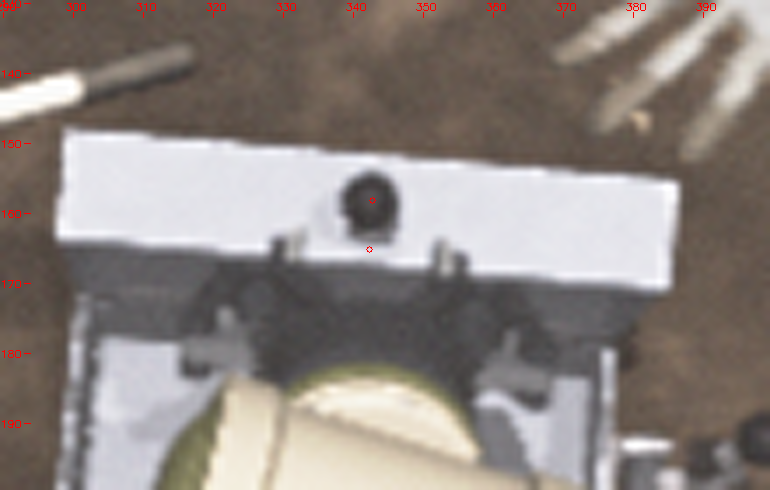

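carry_out(
  plan=[
    [[0, 0.018, -0.006], [0, 0, 0], 0.05],
    [[0, 0.018, 0], [0, 0, 0], 0.05],
    [[0, 0.018, 0], [0, 0, 0], 0.05],
    [[0, 0, 0], [0, 0, 0], 0.05],
    [[0, 0, 0], [0, 0, 0], 0.02],
    [[0, 0, 0], [0, 0, 0], 0.02],
    [[0, 0, 0], [0, 0, 0], 0.02],
  ],
  force=40,
)

```text
time_s: 19.3
position: [0.6946, -0.0784, 0.2537]
tool_rot: [[0.162, 0.627, -0.762], [0.987, -0.102, 0.126], [0.001, -0.772, -0.636]]
ft_force: [0.0, 4.0, 1.2]
grip_width: 0.0215
```

```bash
python3 - <<'E'
from pl import *
s=env.observe();X=np.array(s["position"]);R=np.array(s["tool_rot"]); k=X-R[:,1]*.018
print(X,s["grip_width"],s["ft_force"],"knob est",k,"case",Rc().T@(k-[C[0],C[1],0]))
p=env.get_image("side"); crop(p,"k2.png",95,180,245,345,7)
kc=Rc().T@(k-[C[0],C[1],0]); y0=kc[1]; th0=np.arctan2(kc[2]-.065,.085-kc[0])-_f; rr=np.hypot(kc[2]-.065,.085-kc[0]); print("th",th0,"r",rr)
w=[]
N=16
for i in range(1,N+1):
    th=th0*(1-i/N); rad=rr+(_r-rr)*i/N
    q=np.array([.085-rad*np.cos(th+_f),y0,.065+rad*np.sin(th+_f)]); Rt=lidR(40-28*i/N)
    w.append((W(q)+Rt[:,1]*.018,Rt,.06))
plan(w,.02,amax=10.5)
E
```

```text
[ 0.69455653 -0.07843249  0.2536871 ] 0.021532293519021268 [0.01372605 4.04713593 1.23230452] knob est [ 0.68326612 -0.07659174  0.26758452] case [0.07881672 0.00094664 0.26758452]Traceback (most recent call last):
  File "<stdin>", line 5, in <module>
NameError: name '_f' is not defined
```

View pics/k2.png

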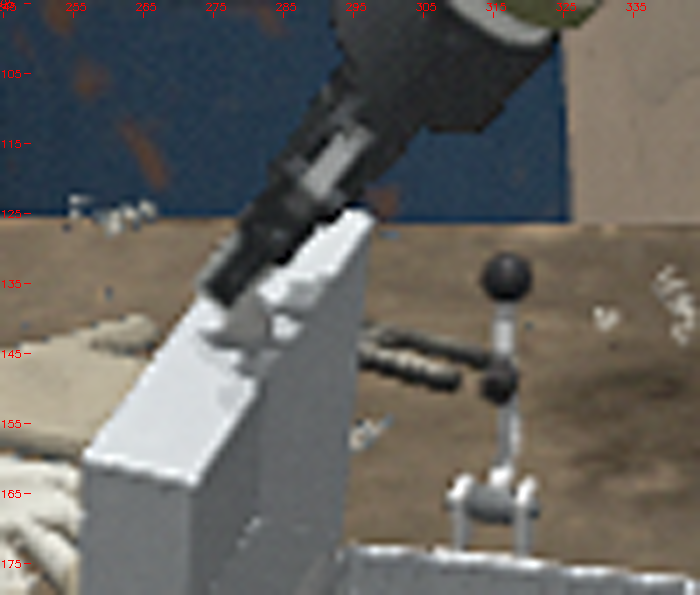

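```bash
cat > arc.py <<'E'
import pl
from pl import *
_r,_f=pl._r,pl._f
def arc(N,T0,T1,thend,jaw=.02,dz_end=0.):
    s=env.observe();X=np.array(s["position"]);R=np.array(s["tool_rot"]); k=X-R[:,1]*.018
    kc=Rc().T@(k-[C[0],C[1],0]); y0=kc[1]; th0=np.arctan2(kc[2]-.065,.085-kc[0])-_f; rr=np.hypot(kc[2]-.065,.085-kc[0]); print("th",th0,"r",rr)
    w=[]
    for i in range(1,N+1):
        th=th0+(thend-th0)*i/N; rad=rr+(_r-rr)*i/N
        q=np.array([.085-rad*np.cos(th+_f),y0,.065+rad*np.sin(th+_f)+dz_end*i/N]); Rt=lidR(T0+(T1-T0)*i/N)
        w.append((W(q)+Rt[:,1]*.018,Rt,.06))
    plan(w,jaw,amax=10.5)
E
python3 -c "
from arc import *
arc(16,40,12,0)"
```

```text
th 1.4416672716311356 r 0.20270161113623028
t 19.35 grip 0.0215 F [-0.2  3.7  0.4]
[[[0.0,-0.0105,0.0153],[1.21,-0.02,0.05],0.02],[[0.0,-0.0088,0.0166],[1.75,0.0,0.0],0.02],[[0.0,-0.0069,0.0174],[1.75,0.0,0.0],0.02],[[0.0,-0.0047,0.0182],[1.75,0.0,0.0],0.02],[[0.0,-0.0026,0.0187],[1.75,0.0,0.0],0.02],[[0.0,-0.0004,0.0188],[1.75,0.0,0.0],0.02],[[0.0,0.0019,0.0187],[1.75,0.0,0.0],0.02],[[0.0,0.004,0.0184],[1.75,0.0,0.0],0.02]]
[[[0.0,0.0061,0.0178],[1.75,0.0,0.0],0.02],[[0.0,0.0081,0.0169],[1.75,0.0,0.0],0.02],[[0.0,0.0101,0.0158],[1.75,0.0,0.0],0.02],[[0.0,0.0118,0.0145],[1.75,0.0,0.0],0.02],[[0.0,0.0134,0.0129],[1.75,0.0,0.0],0.02],[[0.0,0.0148,0.0113],[1.75,0.0,0.0],0.02],[[0.0,0.016,0.0094],[1.75,0.0,0.0],0.02],[[0.0,0.0169,0.0074],[1.75,0.0,0.0],0.02]]
```

carry_out(
  plan=[
    [[0, -0.0105, 0.0153], [1.21, 0, 0], 0.02],
    [[0, -0.0088, 0.0166], [1.75, 0, 0], 0.02],
    [[0, -0.0069, 0.0174], [1.75, 0, 0], 0.02],
    [[0, -0.0047, 0.0182], [1.75, 0, 0], 0.02],
    [[0, -0.0026, 0.0187], [1.75, 0, 0], 0.02],
    [[0, -0.0004, 0.0188], [1.75, 0, 0], 0.02],
    [[0, 0.0019, 0.0187], [1.75, 0, 0], 0.02],
    [[0, 0.004, 0.0184], [1.75, 0, 0], 0.02],
  ],
)

```text
time_s: 20.35
position: [0.5597, -0.0567, 0.1964]
tool_rot: [[0.162, 0.431, -0.888], [0.987, -0.071, 0.146], [0.0, -0.899, -0.437]]
ft_force: [4.6, 4.6, -0.5]
grip_width: 0.0213
```

```bash
python3 -c "
from arc import *
arc(8,26,12,0)
p=env.get_image('side');crop(p,'k3.png',95,240,245,375,5)"
```

```text
th 0.7160416089772221 r 0.20284660543485566
t 20.35 grip 0.0213 F [ 4.6  4.6 -0.5]
[[[0.0,0.0062,0.0176],[1.66,-0.01,0.01],0.02],[[0.0,0.0081,0.0168],[1.75,0.0,0.0],0.02],[[0.0,0.0101,0.0156],[1.75,0.0,0.0],0.02],[[0.0,0.0117,0.0144],[1.75,0.0,0.0],0.02],[[0.0,0.0134,0.0128],[1.75,0.0,0.0],0.02],[[0.0,0.0147,0.0112],[1.75,0.0,0.0],0.02],[[0.0,0.0159,0.0093],[1.75,0.0,0.0],0.02],[[0.0,0.0168,0.0074],[1.75,0.0,0.0],0.02]]
```

View pics/k3.png

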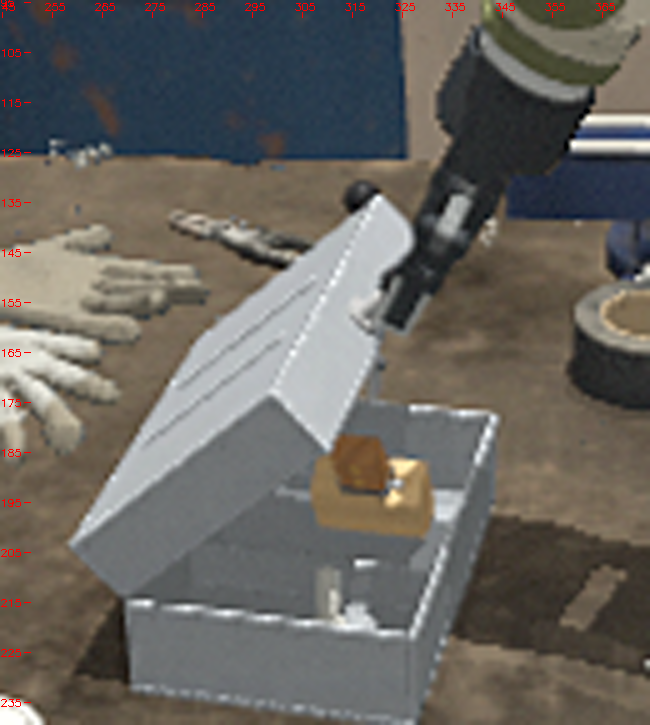

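Lid is halfway down, with the scraper seated and the bolt standing.

carry_out(
  plan=[
    [[0, 0.0062, 0.0176], [1.66, 0, 0], 0.02],
    [[0, 0.0081, 0.0168], [1.75, 0, 0], 0.02],
    [[0, 0.0101, 0.0156], [1.75, 0, 0], 0.02],
    [[0, 0.0117, 0.0144], [1.75, 0, 0], 0.02],
    [[0, 0.0134, 0.0128], [1.75, 0, 0], 0.02],
    [[0, 0.0147, 0.0112], [1.75, 0, 0], 0.02],
    [[0, 0.0159, 0.0093], [1.75, 0, 0], 0.02],
    [[0, 0.0168, 0.0074], [1.75, 0, 0], 0.02],
  ],
)

```text
time_s: 21.4
position: [0.4942, -0.046, 0.0661]
tool_rot: [[0.162, 0.204, -0.965], [0.987, -0.033, 0.159], [0.0, -0.979, -0.206]]
ft_force: [1.5, -1.0, 1.1]
grip_width: 0.0217
```

```bash
python3 -c "
from arc import *
arc(1,12,12,0)
s=env.observe();print(s['position'])
p=env.get_image('side');crop(p,'k4.png',95,240,245,375,5)"
```

```text
th -0.006147399071297813 r 0.20225986591802853
t 21.4 grip 0.0217 F [ 1.5 -1.   1.1]
[[[0.0,-0.0014,0.0003],[-0.1,-0.02,0.01],0.02]]
[ 0.49422499 -0.04600633  0.06607759]
```

View pics/k4.png

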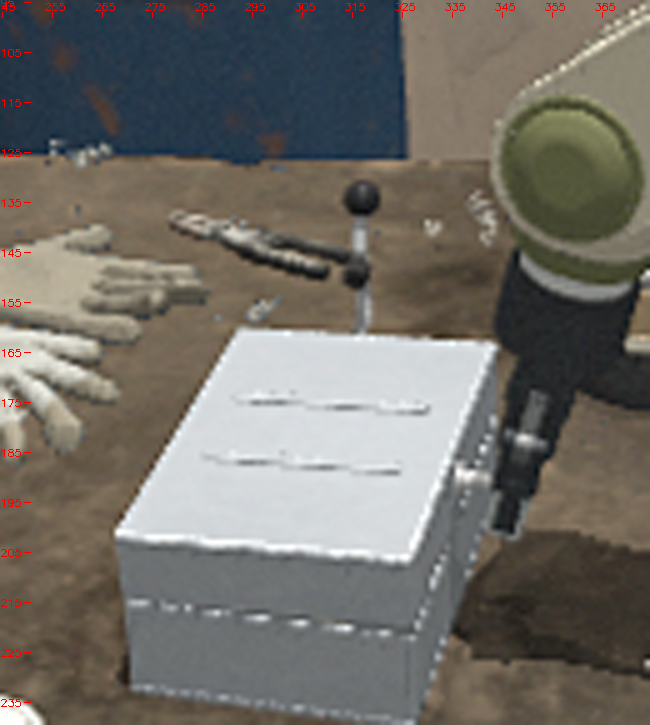

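carry_out(
  plan=[
    [[0, 0.004, 0.001], [0, 0, 0], 0.02],
    [[0, 0.003, 0.001], [0, 0, 0], 0.02],
    [[0, 0, 0], [0, 0, 0], 0.02],
  ],
)

```text
time_s: 21.82
position: [0.4938, -0.0459, 0.0601]
tool_rot: [[0.162, 0.206, -0.965], [0.987, -0.034, 0.159], [0.0, -0.978, -0.208]]
ft_force: [-3.6, -2.2, -1.1]
grip_width: 0.0213
```

carry_out(
  plan=[
    [[0, 0.003, 0.0006], [0, 0, 0], 0.02],
    [[0, 0.003, 0.0006], [0, 0, 0], 0.02],
    [[0, 0, 0], [0, 0, 0], 0.02],
  ],
)

```text
time_s: 22.2
position: [0.4953, -0.0461, 0.056]
tool_rot: [[0.162, 0.21, -0.964], [0.987, -0.035, 0.158], [-0.0, -0.977, -0.213]]
ft_force: [-7.0, 0.0, 17.3]
grip_width: 0.0215
```

```bash
python3 -c "
from arc import *
s=env.observe();print(s['position'],s['ft_force'])
p=env.get_image('side');crop(p,'k5.png',150,240,260,360,6,pts=proj(p,[W(q) for q in([-.085,.125,.065],[.085,.125,.065],[-.085,.125,.11],[.085,.125,.11],[-.085,-.125,.11],[.085,-.125,.11])]))"
```

```text
[ 0.495282   -0.04612694  0.05604138] [-6.95521684  0.03877542 17.25753789]
```

View pics/k5.png

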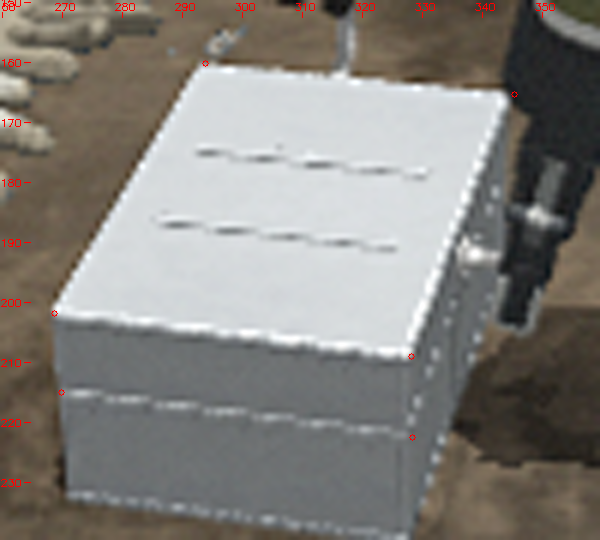

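carry_out(
  plan=[
    [[0, 0.003, 0.0006], [0, 0, 0], 0.02],
    [[0, 0, 0], [0, 0, 0], 0.02],
  ],
)

```text
time_s: 22.5
position: [0.4973, -0.0466, 0.0541]
tool_rot: [[0.163, 0.216, -0.963], [0.987, -0.036, 0.159], [-0.001, -0.976, -0.219]]
ft_force: [-0.6, 1.2, 21.1]
grip_width: 0.0216
```

carry_out(
  plan=[
    [[0, -0.004, -0.0005], [0, 0, 0], 0.02],
    [[0, 0, 0], [0, 0, 0], 0.05],
    [[0, 0, 0], [0, 0, 0], 0.05],
    [[0, 0, 0], [0, 0, 0], 0.05],
    [[0, -0.03, 0], [0, 0, 0], 0.05],
    [[0, -0.05, 0], [0, 0, 0], 0.05],
    [[0, -0.06, 0], [0, 0, 0], 0.05],
    [[0, -0.06, 0], [0, 0, 0], 0.05],
  ],
)

```text
time_s: 23.5
position: [0.4518, -0.0389, 0.2523]
tool_rot: [[0.163, 0.205, -0.965], [0.987, -0.033, 0.159], [0.001, -0.978, -0.208]]
ft_force: [1.2, -0.1, 0.1]
grip_width: 0.0501
```

```bash
python3 - <<'E'
from arc import *
s=env.observe();print(s['position'],s['ft_force'])
kn=W([.085-.202,0,.085])
ck=W([.0153,-.1751,.1845])
print(kn,ck)
p=env.get_image('side');crop(p,'k6.png',120,240,260,370,5,pts=proj(p,[kn,ck]))
p=env.get_image('top');crop(p,'k6t.png',150,250,290,410,5,pts=proj(p,[kn,ck]))
E
```

```text
[ 0.45177368 -0.03886162  0.25231953] [ 1.20539255 -0.1294697   0.13073016]
[ 0.4898914  -0.04574853  0.085     ] [ 0.59202234 -0.23999727  0.1845    ]
```

View pics/k6.png

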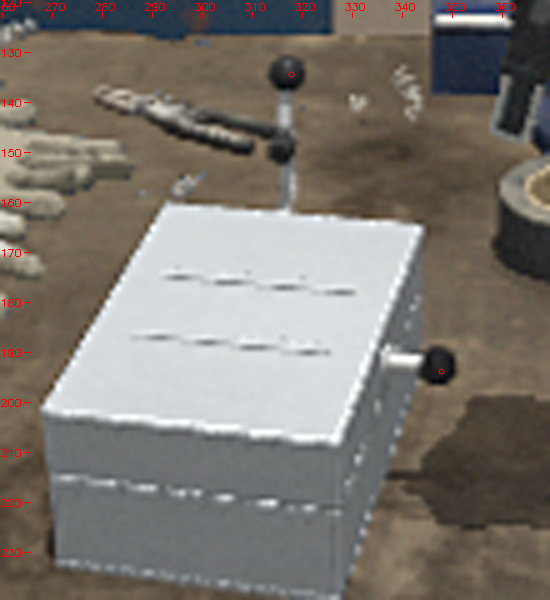

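View pics/k6t.png

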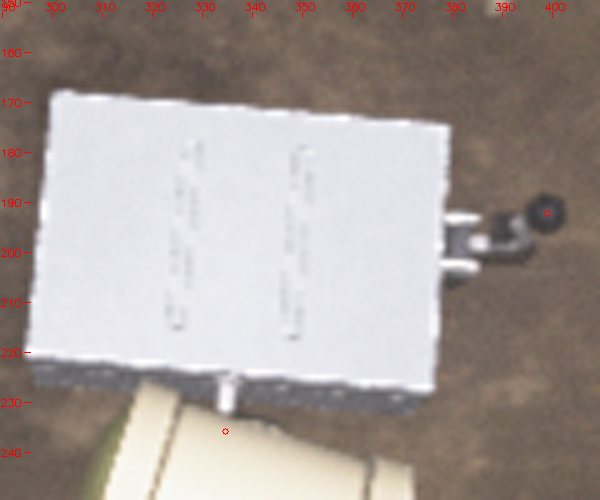

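```bash
python3 - <<'E'
from arc import *
g=W([-.065,0,.125]); print(g)
plan([(g,lidR(5))],0.0)
E
```

```text
[ 0.54120212 -0.05418713  0.125     ]
t 23.6 grip 0.0501 F [ 0.1 -1.  -1.8]
[[[0.0,0.0369,-0.0145],[1.91,0.0,-0.02],0.0],[[-0.0001,0.0364,-0.0156],[1.92,0.01,-0.03],0.0],[[0.0,0.0358,-0.0169],[1.91,0.0,-0.02],0.0],[[-0.0001,0.0353,-0.0181],[1.91,0.0,-0.03],0.0]]
```

carry_out(
  plan=[
    [[0, 0, 0], [0, 0, 0], 0],
    [[0, 0.0369, -0.0145], [1.91, 0, 0], 0],
    [[0, 0.0364, -0.0156], [1.91, 0, 0], 0],
    [[0, 0.0358, -0.0169], [1.91, 0, 0], 0],
    [[0, 0.0353, -0.0181], [1.91, 0, 0], 0],
    [[0, 0.008, 0], [0, 0, 0], 0],
    [[0, 0.004, 0], [0, 0, 0], 0],
    [[0, 0, 0], [0, 0, 0], 0],
  ],
)

```text
time_s: 24.6
position: [0.5404, -0.0535, 0.1098]
tool_rot: [[0.162, 0.08, -0.984], [0.987, -0.014, 0.161], [-0.0, -0.997, -0.081]]
ft_force: [-11.8, 2.4, 43.9]
grip_width: -0.0
```

```bash
cat >> arc.py <<'E'
CK=np.array([.592,-.240,.1845])
Rd=np.c_[Rc()@[1.,0,0],[0,0,-1.],np.cross(Rc()@[1.,0,0],[0,0,-1.])]
E
python3 - <<'E'
from arc import *
s=env.observe();X=np.array(s["position"])
plan([(X+[0,0,.12],np.array(s["tool_rot"]),.06),(CK+[0,0,.05],Rd,.06)],.05,amax=9.5)
E
```

```text
t 24.6 grip -0.0 F [-11.8   2.4  43.9]
[[[0.0,-0.0598,-0.0049],[0.0,0.0,0.0],0.05],[[-0.0001,-0.0598,-0.0048],[0.0,0.0,0.0],0.05],[[-0.0176,0.0002,-0.0081],[0.37,9.0,0.36],0.05],[[-0.016,0.0002,-0.0108],[0.37,8.99,0.37],0.05],[[-0.0142,0.0003,-0.0132],[0.36,9.0,0.36],0.05],[[-0.012,0.0003,-0.0152],[0.37,9.0,0.36],0.05],[[-0.0094,0.0002,-0.0169],[0.37,8.99,0.37],0.05],[[-0.0067,0.0002,-0.0182],[0.37,9.0,0.36],0.05]]
[[[-0.0037,0.0,-0.019],[0.36,9.0,0.36],0.05],[[-0.0008,0.0,-0.0193],[0.37,8.99,0.37],0.05],[[0.0023,-0.0002,-0.0192],[0.37,9.0,0.36],0.05],[[0.0053,-0.0003,-0.0186],[0.37,9.0,0.37],0.05]]
```

carry_out(
  plan=[
    [[0, -0.0598, -0.0049], [0, 0, 0], 0],
    [[0, -0.0598, -0.0048], [0, 0, 0], 0.05],
    [[-0.0176, 0.0002, -0.0081], [0.37, 9, 0.36], 0.05],
    [[-0.016, 0.0002, -0.0108], [0.37, 9, 0.37], 0.05],
    [[-0.0142, 0.0003, -0.0132], [0.36, 9, 0.36], 0.05],
    [[-0.012, 0.0003, -0.0152], [0.37, 9, 0.36], 0.05],
    [[-0.0094, 0.0002, -0.0169], [0.37, 9, 0.37], 0.05],
    [[-0.0067, 0.0002, -0.0182], [0.37, 9, 0.36], 0.05],
  ],
)

```text
time_s: 25.6
position: [0.5708, -0.1658, 0.2267]
tool_rot: [[0.896, 0.021, -0.443], [0.443, -0.018, 0.896], [0.011, -1.0, -0.025]]
ft_force: [0.5, 0.4, 0.5]
grip_width: 0.05
```

carry_out(
  plan=[
    [[-0.0037, 0, -0.019], [0.36, 9, 0.36], 0.05],
    [[-0.0008, 0, -0.0193], [0.37, 9, 0.37], 0.05],
    [[0.0023, -0.0002, -0.0192], [0.37, 9, 0.36], 0.05],
    [[0.0053, -0.0003, -0.0186], [0.37, 9, 0.37], 0.05],
    [[0, 0, 0], [0, 0, 0], 0.05],
    [[0, 0, 0], [0, 0, 0], 0.05],
  ],
)

```text
time_s: 26.35
position: [0.5914, -0.2392, 0.2295]
tool_rot: [[0.987, -0.006, 0.16], [-0.16, 0.003, 0.987], [-0.006, -1.0, 0.002]]
ft_force: [0.2, -0.1, -0.0]
grip_width: 0.0497
```

```bash
python3 - <<'E'
from arc import *
s=env.observe();X=np.array(s["position"]);R=np.array(s["tool_rot"]); print(X,R.round(3).tolist(),"err tool mm",(R.T@(CK-X)*1000).round(1), s["q"])
for n,c in(("side",(80,190,260,370)),("top",(150,240,330,430))):
    p=env.get_image(n); crop(p,f"q_{n}.png",*c,6,pts=proj(p,[X,CK]))
E
```

```text
[ 0.59140985 -0.23922011  0.22945404] [[0.987, -0.006, 0.16], [-0.16, 0.003, 0.987], [-0.006, -1.0, 0.002]] err tool mm [ 1.  44.9 -0.8] [-3.26202139e+01  3.11629524e+01  5.87958591e+01 -3.91548619e-02
  9.04263626e+01 -2.34052137e+01]
```

View pics/q_side.png

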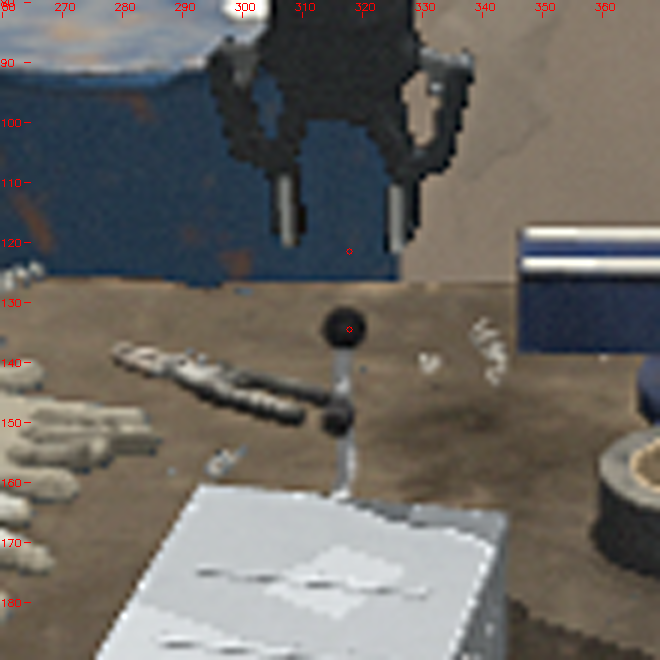

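View pics/q_top.png

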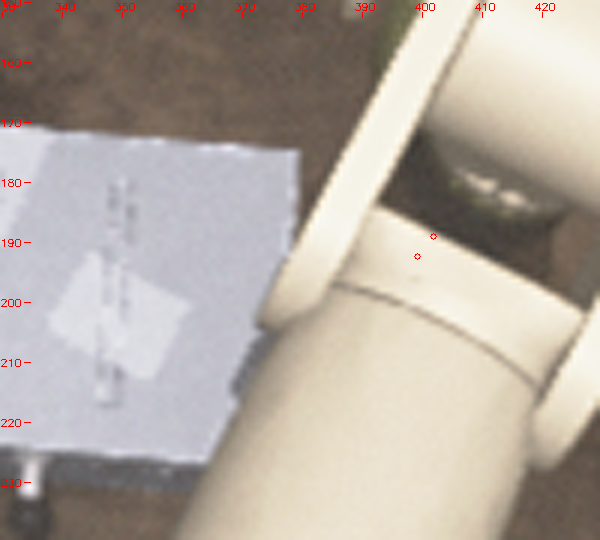

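carry_out(
  plan=[
    [[0.001, 0.025, -0.0005], [0, 0, 0], 0.05],
    [[0, 0.02, 0], [0, 0, 0], 0.05],
    [[0, 0.018, 0], [0, 0, 0], 0.05],
    [[0, 0, 0], [0, 0, 0], 0.05],
    [[0, 0, 0], [0, 0, 0], 0.02],
    [[0, 0, 0], [0, 0, 0], 0.02],
    [[0, 0, 0], [0, 0, 0], 0.02],
  ],
)

```text
time_s: 27.32
position: [0.5929, -0.2408, 0.1687]
tool_rot: [[0.987, -0.002, 0.163], [-0.163, 0.0, 0.987], [-0.002, -1.0, 0.0]]
ft_force: [0.6, -1.0, 3.8]
grip_width: 0.0209
```

```bash
cat >> arc.py <<'E'
def carc(N,aend,jaw=.02,off=.018):
    s=env.observe();X=np.array(s["position"]);R=np.array(s["tool_rot"]); k=X-R[:,1]*off
    kc=Rc().T@(k-[C[0],C[1],0]); a0=np.arctan2(kc[2]-.085,kc[1]+.14); rr=np.hypot(kc[2]-.085,kc[1]+.14); print("case",kc,"ang",a0-np.arctan2(62,85),"r",rr)
    a1=np.arctan2(62,85)+aend; w=[]
    for i in range(1,N+1):
        a=a0+(a1-a0)*i/N; r=rr+(.1052-rr)*i/N
        w.append((W([kc[0],-.14+r*np.cos(a),.085+r*np.sin(a)])+[0,0,-off],Rd,.06))
    plan(w,jaw,amax=10.5)
E
python3 - <<'E'
from arc import *
carc(8,0)
s=env.observe();print(s["position"])
p=env.get_image("side"); crop(p,"q2.png",100,190,270,370,6)
E
```

```text
case [ 0.01632028 -0.17570716  0.18672405] ang 1.278185487862542 r 0.10780901191768087
t 27.325 grip 0.0209 F [ 0.6 -1.   3.8]
[[[0.0,-0.0041,0.0167],[-0.01,-0.05,-0.13],0.02],[[0.0,-0.0013,0.0171],[0.0,0.0,0.0],0.02],[[0.0,0.0014,0.017],[0.0,0.0,0.0],0.02],[[0.0,0.004,0.0165],[0.0,0.0,0.0],0.02],[[0.0,0.0066,0.0157],[0.0,0.0,0.0],0.02],[[0.0,0.009,0.0143],[0.0,0.0,0.0],0.02],[[0.0,0.0112,0.0127],[0.0,0.0,0.0],0.02],[[0.0,0.0129,0.0107],[0.0,0.0,0.0],0.02]]
[ 0.59289209 -0.24075355  0.16872409]
```

View pics/q2.png

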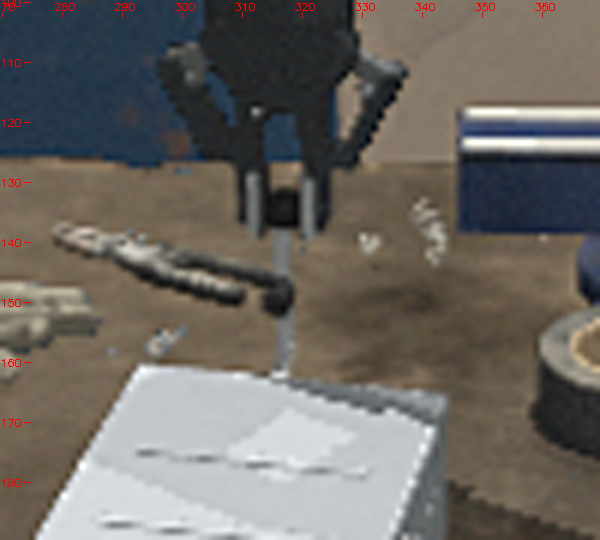

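carry_out(
  plan=[
    [[0, -0.0041, 0.0167], [0, 0, 0], 0.02],
    [[0, -0.0013, 0.0171], [0, 0, 0], 0.02],
    [[0, 0.0014, 0.017], [0, 0, 0], 0.02],
    [[0, 0.004, 0.0165], [0, 0, 0], 0.02],
    [[0, 0.0066, 0.0157], [0, 0, 0], 0.02],
    [[0, 0, 0], [0, 0, 0], 0.02],
  ],
)

```text
time_s: 28.12
position: [0.6064, -0.1572, 0.1614]
tool_rot: [[0.987, -0.003, 0.162], [-0.162, 0.003, 0.987], [-0.004, -1.0, 0.002]]
ft_force: [2.3, 3.0, 6.7]
grip_width: 0.0211
```

```bash
python3 - <<'E'
from arc import *
carc(4,0)
p=env.get_image("side"); crop(p,"q3.png",100,210,270,370,6)
E
```

```text
case [ 0.01607758 -0.09114297  0.17943419] ang 0.4631587527260196 r 0.10632415265244742
t 28.125 grip 0.0211 F [2.3 3.  6.7]
[[[0.0001,0.0065,0.0104],[-0.11,0.03,-0.21],0.02],[[0.0,0.0077,0.0096],[0.0,0.0,0.0],0.02],[[0.0,0.0087,0.0086],[0.0,0.0,0.0],0.02],[[0.0,0.0096,0.0075],[0.0,0.0,0.0],0.02]]
```

View pics/q3.png

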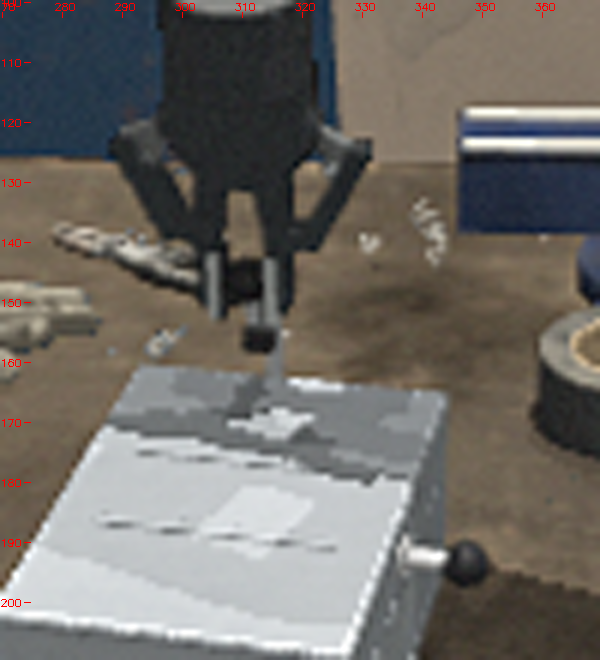

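carry_out(
  plan=[
    [[0, 0.0065, 0.0104], [0, 0, 0], 0.02],
    [[0, 0.0077, 0.0096], [0, 0, 0], 0.02],
    [[0, 0.0087, 0.0086], [0, 0, 0], 0.02],
    [[0, 0.0096, 0.0075], [0, 0, 0], 0.02],
    [[0, 0, 0], [0, 0, 0], 0.02],
  ],
)

```text
time_s: 28.8
position: [0.6119, -0.1224, 0.1284]
tool_rot: [[0.987, -0.004, 0.163], [-0.163, 0.003, 0.987], [-0.005, -1.0, 0.002]]
ft_force: [4.6, 3.2, 1.9]
grip_width: 0.0216
```

```bash
python3 - <<'E'
from arc import *
carc(2,-.03)
p=env.get_image("side"); crop(p,"q4.png",100,210,270,370,6,pts=proj(p,[W([.015,-.055,.147])]))
E
```

```text
case [ 0.01592252 -0.0558346   0.1463596 ] ang -0.00024539747716156857 r 0.10415764821580137
t 28.8 grip 0.0216 F [4.6 3.2 1.9]
[[[0.0001,0.001,0.0013],[-0.12,-0.02,-0.26],0.02],[[0.0,0.0009,0.0013],[0.0,0.0,0.0],0.02]]
```

View pics/q4.png

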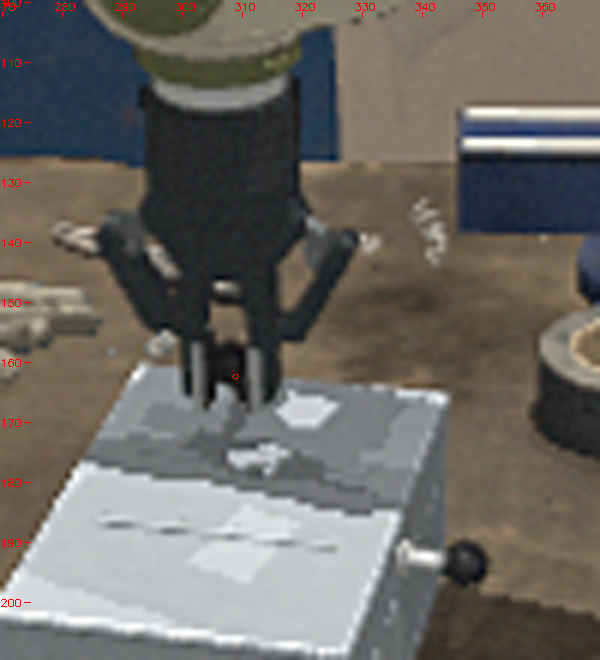

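carry_out(
  plan=[
    [[0, 0.002, 0.0014], [0, 0, 0], 0.02],
    [[0, 0.002, 0.0014], [0, 0, 0], 0.02],
    [[0, 0.002, 0.0014], [0, 0, 0], 0.02],
    [[0, 0, 0], [0, 0, 0], 0.02],
  ],
)

```text
time_s: 29.35
position: [0.6125, -0.1191, 0.1234]
tool_rot: [[0.987, -0.003, 0.163], [-0.163, 0.001, 0.987], [-0.004, -1.0, 0.001]]
ft_force: [2.0, 2.4, 5.9]
grip_width: 0.0215
```

carry_out(
  plan=[
    [[0, 0.003, 0.0018], [0, 0, 0], 0.02],
    [[0, 0.003, 0.0018], [0, 0, 0], 0.02],
    [[0, 0, 0], [0, 0, 0], 0.02],
  ],
)

```text
time_s: 29.72
position: [0.613, -0.118, 0.1212]
tool_rot: [[0.986, -0.001, 0.164], [-0.164, -0.004, 0.986], [-0.0, -1.0, -0.004]]
ft_force: [-10.4, -5.4, 29.6]
grip_width: 0.0214
```

```bash
python3 - <<'E'
from arc import *
carc(2,-.03)
p=env.get_image("side"); crop(p,"q5.png",100,210,270,370,6,pts=proj(p,[W([.015,-.055,.147])]))
E
```

```text
case [ 0.01621967 -0.05128227  0.13924687] ang -0.08139442934623442 r 0.1039882633338043
t 29.725 grip 0.0214 F [-10.4  -5.4  29.6]
[[[0.0,-0.0026,-0.0008],[0.25,-0.1,0.0],0.02],[[0.0,-0.0026,-0.001],[0.0,0.0,0.0],0.02]]
```

View pics/q5.png

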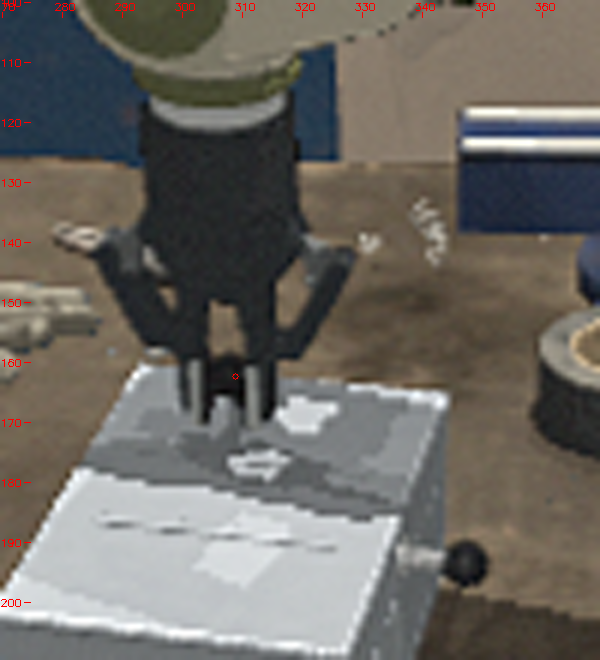

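carry_out(
  plan=[
    [[0, -0.003, 0], [0, 0, 0], 0.02],
    [[0, 0, 0], [0, 0, 0], 0.05],
    [[0, 0, 0], [0, 0, 0], 0.05],
    [[0, 0, 0], [0, 0, 0], 0.05],
    [[0, -0.03, 0], [0, 0, 0], 0.05],
    [[0, -0.05, 0], [0, 0, 0], 0.05],
    [[0, -0.05, 0], [0, 0, 0], 0.05],
    [[0, 0, 0], [0, 0, 0], 0],
  ],
)

```text
time_s: 30.78
position: [0.6145, -0.1157, 0.2535]
tool_rot: [[0.987, 0.003, 0.163], [-0.163, -0.001, 0.987], [0.003, -1.0, -0.0]]
ft_force: [0.4, -1.2, -1.5]
grip_width: 0.0333
```

```bash
python3 - <<'E'
from arc import *
s=env.observe();X=np.array(s["position"]);R=np.array(s["tool_rot"]);print(X,s["ft_force"])
k=W([.015,-.055,.147])
p=env.get_image("side"); crop(p,"q6.png",120,220,265,365,6,pts=proj(p,[k]))
plan([(k+[0,0,.03],R,.04)],0)
E
```

```text
[ 0.61452814 -0.1156905   0.25350464] [ 0.40516798 -1.19807027 -1.54227516]
t 30.825 grip 0.0256 F [ 0.3  0.5 -0.7]
[[[-0.0007,0.0368,-0.0032],[-0.03,0.0,-0.14],0],[[-0.0007,0.0369,-0.0031],[-0.03,-0.01,-0.14],0]]
```

View pics/q6.png

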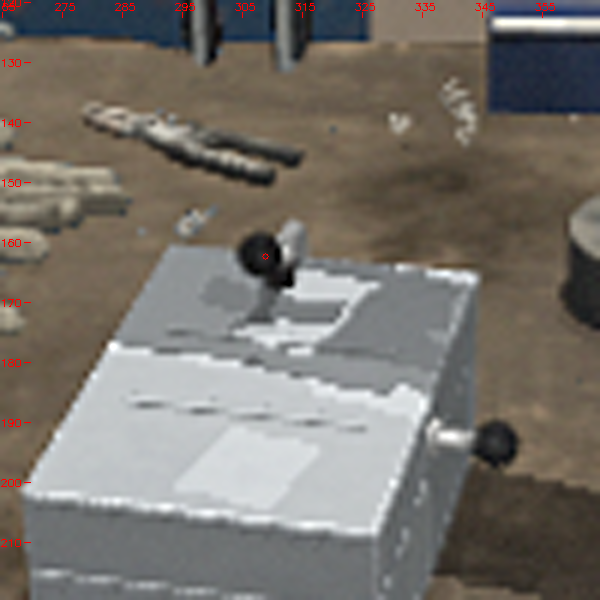

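carry_out(
  plan=[
    [[0, 0, 0], [0, 0, 0], 0],
    [[-0.0007, 0.0368, -0.0032], [0, 0, 0], 0],
    [[-0.0007, 0.0369, -0.0031], [0, 0, 0], 0],
    [[0, 0.008, 0], [0, 0, 0], 0],
    [[0, 0.006, 0], [0, 0, 0], 0],
    [[0, 0.004, 0], [0, 0, 0], 0],
    [[0, 0, 0], [0, 0, 0], 0],
  ],
)

```text
time_s: 31.7
position: [0.6111, -0.1213, 0.1589]
tool_rot: [[0.987, -0.003, 0.163], [-0.163, 0.001, 0.987], [-0.003, -1.0, 0.001]]
ft_force: [-0.2, 0.7, 0.9]
grip_width: 0.0002
```

carry_out(
  plan=[
    [[0, 0.003, 0], [0, 0, 0], 0],
    [[0, 0.003, 0], [0, 0, 0], 0],
    [[0, 0, 0], [0, 0, 0], 0],
  ],
)

```text
time_s: 32.08
position: [0.6116, -0.1213, 0.1578]
tool_rot: [[0.987, 0.003, 0.163], [-0.163, -0.001, 0.987], [0.003, -1.0, -0.0]]
ft_force: [-8.7, 4.7, 32.2]
grip_width: -0.0001
```

carry_out(
  plan=[
    [[0, -0.03, 0], [0, 0, 0], 0],
    [[0, -0.05, 0], [0, 0, 0], 0],
    [[0, -0.04, -0.02], [0, 0, 0], 0],
    [[-0.04, 0, -0.03], [0, 0, 0], 0],
    [[0, 0, 0], [0, 0, 0], 0],
    [[0, 0, 0], [0, 0, 0], 0],
  ],
)

```text
time_s: 32.83
position: [0.5637, -0.1642, 0.2723]
tool_rot: [[0.987, -0.004, 0.164], [-0.164, 0.002, 0.987], [-0.004, -1.0, 0.001]]
ft_force: [-0.5, -0.8, -0.1]
grip_width: -0.0003
```

```bash
python3 - <<'E'
from arc import *
s=env.observe();print(s["position"],s["ft_force"],s["time_s"])
p=env.get_image("side"); save(p,"fin_s.png")
p=env.get_image("top"); save(p,"fin_t.png")
E
```

```text
[ 0.56374239 -0.16422577  0.27232151] [-0.50835481 -0.83984401 -0.05327868] 32.825
```

View pics/fin_s.png

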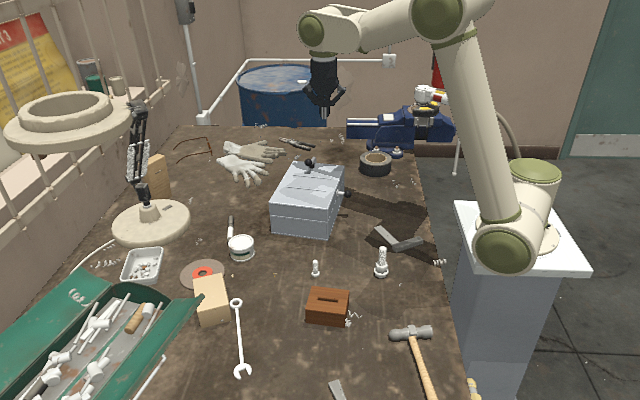

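View pics/fin_t.png

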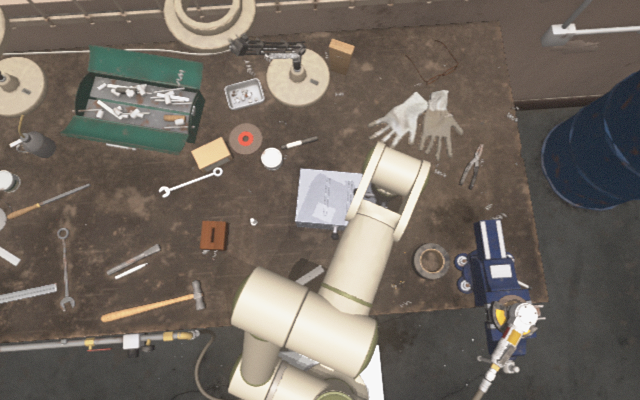

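The side picture shows the case shut at (308,200), with the clamp knob over the lid at (309,161). The plain bolt (315,268), the tin (241,246) and the tape roll (376,163) have not moved, and the gripper is clear of everything.

```bash
python3 -c "
from rig import env
print(env.close_job())"
```

```text
the job is handed in; nothing more can be done
None
```

I packed the case, shut the lid, swung the clamp over and handed the job in at about 33 s of the 72 s allowed; no verdict was reported.

- **Scraper:** It is fully home in the sloping slot. A push of about 50 N on the handle's end met a firm stop. Contact came about 2 mm higher than my fitted model predicted, which is within the calibration error. In the pictures the handle leaned slightly towards case +y. I put that at under 0.07 rad from the slot's slack; the limit is 0.15 rad.
- **Bolt with the nut:** The smaller of the two stands upright in the open compartment. I last saw it there with the lid half shut.
- **Lid:** A push on its front top met about 44 N of resistance at z = 0.110 m, which is the shut height. My first estimate while closing was misleading, because the lid still had about 9 mm to travel, so I pressed it down further.
- **Clamp:** It still had a few millimetres to go at the calculated end of its swing, so I pressed it on to contact. A push on the knob then met 32 N at the clamped height. In the picture the knob sits within about 1 pixel of its predicted place.
- **Left alone:** In the last pictures the plain bolt, the tape roll and the tin are where they started. The arm was clear of everything, with wrist force under 1 N.

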